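# Load the logger charging stand

### The job

Set up the charging stand for the night: take the bare charger boards by their edges only, never touching the component or solder side, and stand one flat on each of the two beds of the deck. Lay every sealed logger in a bay of the sloping rack with its battery end down against the stop - the ends look alike, so lift each one to feel which end is heavy. Only when everything is loaded, turn the stand's switch a quarter turn clockwise to its stop, and leave the other things on the bench where they are.

Things in the scene. Friction and masses are not known exactly. Their poses are not given: they have to be found in the camera images.
- stand: The charging stand, fixed: aluminium deck 245 x 320 mm, 12 mm thick, with two board beds on its near part, a sloping rack of four bays behind them and a grey switch box (80 x 60 mm, top 52 mm above the bench). x points from the beds to the rack's high end, y along the row of bays; origin on the bench, 89 mm past the bed centres.
- rack: The rack: a white plate sloping 25 degrees, high end 83 mm above the bench, a black stop 22 mm high along its low end. Each bay has side ribs 10 mm high, 36 mm apart, from 1 to 27 and 93 to 123 mm up from the stop; between them fingers have room, 34 mm from one loaded logger to the next. Origin on the surface at the stop's foot, mid-width; x up the slope, z square to it.
- bay1 (a point): Bay 1 of 4 (counted along the stand's y, 62 mm apart): centre of a logger lying in this bay with its lower end against the stop. x points up the slope along the bay, y across, z square to the slope; the slope's surface is 14 mm below this point, the stop 60 mm down-slope.
- bay2 (a point): Bay 2 of 4 (counted along the stand's y, 62 mm apart): centre of a logger lying in this bay with its lower end against the stop. x points up the slope along the bay, y across, z square to the slope; the slope's surface is 14 mm below this point, the stop 60 mm down-slope.
- bay3 (a point): Bay 3 of 4 (counted along the stand's y, 62 mm apart): centre of a logger lying in this bay with its lower end against the stop. x points up the slope along the bay, y across, z square to the slope; the slope's surface is 14 mm below this point, the stop 60 mm down-slope.
- bay4 (a point): Bay 4 of 4 (counted along the stand's y, 62 mm apart): centre of a logger lying in this bay with its lower end against the stop. x points up the slope along the bay, y across, z square to the slope; the slope's surface is 14 mm below this point, the stop 60 mm down-slope.
- bed1 (a point): Bed 1 for a charger board: centre of the dark rectangle (58 x 80 mm) on the deck's surface, 12 mm above the bench; axes as the stand's. The board's length lies along y, between end lips 87 mm apart and 14 mm high; the long sides are open, 34 mm free from board to rack stop.
- bed2 (a point): Bed 2 for a charger board: centre of the dark rectangle (58 x 80 mm) on the deck's surface, 12 mm above the bench; axes as the stand's. The board's length lies along y, between end lips 87 mm apart and 14 mm high; the long sides are open, 34 mm free from board to rack stop.
- switch (a joint): Rotary switch on the box: 0 is off (its bar then lies along the stand's x), 1.571 rad is on, at its stop; grows as the bar is turned clockwise seen from above. Turns at 0.03 N m and stays where it is left. It may start up to 0.15 rad from off.
- switch_grip (a point): The middle of the switch's bar, on its axis, 7 mm below the top of the bar (89 mm above the bench). The bar is 40 mm long, 14 mm thick and 32 mm high; x along the bar, turning with it.
- logger_a: Sealed logger (may be absent): plain grey square tube, same black cap at both ends, 120 x 28 x 28 mm, about 0.26 kg. Origin at its centre, x along it; any long side may be up. A battery in one end puts the balance point 29 mm off the middle; neither looks nor the x axis tell which end. In a light grip (3 N) at the middle the heavy end swings down; in a firm one (25 N) it stays level.
- logger_b: Sealed logger (may be absent): plain grey square tube, same black cap at both ends, 120 x 28 x 28 mm, about 0.26 kg. Origin at its centre, x along it; any long side may be up. A battery in one end puts the balance point 29 mm off the middle; neither looks nor the x axis tell which end. Three or four loggers are present, lying loose on the bench.
- logger_c: Sealed logger (may be absent): plain grey square tube, same black cap at both ends, 120 x 28 x 28 mm, about 0.26 kg. Origin at its centre, x along it; any long side may be up. A battery in one end puts the balance point 29 mm off the middle; neither looks nor the x axis tell which end. 
- logger_d: Sealed logger (may be absent): plain grey square tube, same black cap at both ends, 120 x 28 x 28 mm, about 0.26 kg. Origin at its centre, x along it; any long side may be up. A battery in one end puts the balance point 29 mm off the middle; neither looks nor the x axis tell which end. 
- logger_e: Sealed logger (may be absent): plain grey square tube, same black cap at both ends, 120 x 28 x 28 mm, about 0.26 kg. Origin at its centre, x along it; any long side may be up. A battery in one end puts the balance point 29 mm off the middle; neither looks nor the x axis tell which end. 
- board1: Bare charger board 1: green circuit board 58 x 80 mm, 2 mm thick, on four brass standoffs 10 mm high, 65 g. Origin centred under it at the standoffs' feet, z up through the component side, x across its width (58 mm), y along it. The edge to hold is 10 to 12 mm above what it stands on; the outer 9 mm of the board is bare.
- board2: Bare charger board 2: green circuit board 58 x 80 mm, 2 mm thick, on four brass standoffs 10 mm high, 65 g. Origin centred under it at the standoffs' feet, z up through the component side, x across its width (58 mm), y along it. The edge to hold is 10 to 12 mm above what it stands on; the outer 9 mm of the board is bare.
- board1_parts: Both faces of board 1 that must not be touched: the middle 40 x 60 mm, with components up to 8 mm above the board and solder joints below it. Same origin and axes as the board.
- board2_parts: Both faces of board 2 that must not be touched: the middle 40 x 60 mm, with components up to 8 mm above the board and solder joints below it. Same origin and axes as the board.
- breadboard: A white breadboard, 55 x 165 x 10 mm, beyond the stand; leave it alone. Origin under its centre.
- multimeter: A hand multimeter, 150 x 74 x 36 mm; leave it alone. Origin under its centre.
- solder_reel: A standing reel of solder, 60 mm across and 46 mm high; leave it alone. Origin under its centre.
There are look-alikes about, which are no part of the job. What is shaped like the logger_b but blue is not meant.

How it is judged:
By the outcome, as a careful person would: the job done as asked, in the order asked, and still so for the second after the job is handed in, with the robot touching nothing.
Of logger_a, logger_b, logger_c, logger_d, logger_e only 3 to 4 are there at a start; the rules pass over those that are not, and their reading is None.
At some moment in a run one of logger_a, logger_b, logger_c, logger_d, logger_e may be knocked a few centimetres aside while the robot is not near it.
Once in a run the grip may slacken for a moment while it holds something.
It also fails if it takes over 210 s, if anything falls off the work surface, if the arm or the gripper's body presses on something with over 40 N, if the wrist force passes 120 N, or if a joint passes its speed limit or range.

### The arm

A 6-joint arm with a two-finger parallel gripper is mounted at the origin on the work surface. World frame = base frame: x ahead of the robot, y to its left, z up, the work surface at z = 0. Lengths are in m, angles in degrees, forces in N, time in s.
With the tool pointing down it reaches from about 0.275 to 0.975 m from the base axis. Payload 8.4 kg.
Tool frame: the origin (TCP) lies midway between the tips of the shut fingers; the grasp point (between the pads) lies 19 mm behind it; z points along the fingers, y is the direction in which the jaws open and shut (so a half turn about z gives the same grasp; the last joint's range is limited). The gripper opens to 92 mm and grips with 3 to 60 N. Pads are 20 mm wide; open, the fingers measure 128 mm over their backs; the gripper's body (75 mm by 189 mm) begins 69 mm behind the grasp point.
Start: joints at [-69.179, 20.225, 93.587, -0, 66.188, -0.138], TCP at [0.224, -0.584, 0.215] pointing down, gripper open.
Joint ranges: [-150.9, 150.9], [-52.94, 120.26], [3.33, 152.33], [-74.26, 254.26], [0, 154.13], [-172.89, 172.89]. Speed limits (degrees/s): [127.2, 127.2, 159.86, 180, 180, 180].

### API

Orientations are given as a 3x3 rotation matrix whose columns are the frame's x, y, z axes.
In Python, from plant import * gives the robot as it stands.
- The arm moves only by the shell command python3 -m pendant 'ROWS'. ROWS is JSON, a list of rows, each a list of 7 numbers: the shift along the tool's x, y, z in mm, then the turn, a rotation vector about the tool's x, y, z in rad, then the opening, from 0 (shut) to 1 (fully open). In form: [[x, y, z, wx, wy, wz, hand], ...]. A call has 1 to 8 rows; each row is the pose to reach, as a shift and turn from the pose commanded when the call began, along the tool's axes at that moment; what a row does not reach only later rows make up. A row lasts 1/8 s, in which the tool goes at most 62.5 mm and 10.7 degrees, less where a joint would pass 70% of its speed; a pose out of reach is approached as far as the arm can. A call with a gripper value outside its range is refused whole. The fingers move at their own pace and stop on an object; the grip force is fixed at half the most. Time passes only in rows, so rows that repeat a pose let the fingers close. It gives the time, the measured TCP pose, the force and the opening at its end, in the units of the state.
- observe(): the state, without advancing time (a new reading comes with each control period).
- grab_frame(name): name is "scene" or "top" or "wrist"; returns the picture (480x640x3 uint8, blue, green, red); there is no depth.
- calibration(name): a dict with "fov_y" (degrees; the focal length in pixels is half the picture's height over the tangent of half this angle, whatever the lens; pixels are square), "cx", "cy" (the principal point, pixels), "view" (4x4, takes a point from world to camera coordinates); the wrist camera has in their place "mount" (4x4, takes a point from camera to tool coordinates, whose origin is the TCP and whose axes are the flange's). Camera axes: x right, y down, z forward; pixel columns grow to the right and rows downward; lengths in m; the calibration is good to about 2 mm. A picture is of the moment at which its call begins: read the wrist's pose just before it. calibration takes no time and is no camera call.
- sign_off(): hands the job in, once; it reports no verdict.
The state is a dict: "clock": time; "qpos": joint angles; "qd": joint speeds; "effort": joint torques, N m; "eef_pos": TCP position; "ee_rot": TCP orientation; "contact_force": force on the tool from outside, world axes, zero at the start; "torque": the same for the moment, N m; "opening": finger opening in m.
Only numpy, scipy, OpenCV 4.12 (cv2) and the standard library are available. Lean on these libraries where they do the work, as an engineer would, in place of code of your own. Each camera call takes 0.05 s, during which the arm holds its last target. There are 200 camera calls.

## Working session

There is one attempt and no reset: what is moved stays moved. The work goes in short steps, Python scripts to look and compute and a shell command to move; the robot and the scene stay as the last step left them, time stands still between calls to the robot, and variables do not carry over. Pictures are saved under pics/ and viewed, about 12 in all and at most 16, crops included, and the job is handed in when it is done.

```bash
ls; mkdir -p pics; python3 - <<'E'
from plant import *
import cv2
s=observe(); print({k:(v if not hasattr(v,'round') else v) for k,v in s.items()})
for n in("scene","top"):
    cv2.imwrite(f"pics/{n}0.png",grab_frame(n)); print(n,calibration(n))
print(calibration("wrist"))
E
```

```text
pics
{'clock': 0.0, 'qpos': array([-6.91775789e+01,  2.02646930e+01,  9.36288540e+01, -1.72476331e-03,
        6.61884441e+01, -1.36125715e-01]), 'qd': array([-0.05232483, -0.04694751, -0.03601206,  0.02851419, -0.00813399,
       -0.07914139]), 'effort': array([ 1.55799575e-03, -5.93843615e+01, -3.34212220e+01,  6.96896156e-02,
        2.35504692e-02, -9.88637976e-05]), 'eef_pos': array([ 0.22338373, -0.58317744,  0.21384131]), 'ee_rot': array([[ 9.33835098e-01,  3.57703401e-01, -5.34428880e-04],
       [ 3.57703800e-01, -9.33834155e-01,  1.32776179e-03],
       [-2.41230326e-05, -1.43107780e-03, -9.99998976e-01]]), 'contact_force': array([-0.18439481,  0.00699186,  0.10375295]), 'torque': array([ 0.00140935, -0.0562322 ,  0.04886358]), 'opening': 0.09221549535904333}
scene {'fov_y': 51.58551837317661, 'cx': 317.7924766040609, 'cy': 249.89025872278998, 'view': array([[-0.40621315,  0.91371813, -0.01049132,  0.28487994],
       [ 0.7293445 ,  0.31728635, -0.60612373, -0.35310213],
       [-0.55049748, -0.25386721, -0.79530118,  1.42351393],
       [ 0.        ,  0.        ,  0.        ,  1.        ]])}
top {'fov_y': 43.03005892357345, 'cx': 311.6289985816162, 'cy': 234.46541271787675, 'view': array([[-0.00734353, -0.99983327,  0.01671834, -0.06091888],
       [-0.99784195,  0.00623593, -0.06536475,  0.57391335],
       [ 0.0652496 , -0.01716227, -0.99772138,  1.54816331],
       [ 0.        ,  0.        ,  0.        ,  1.        ]])}
{'fov_y': 68.67057276003699, 'cx': 319.0110824693589, 'cy': 237.92994836328222, 'mount': array([[-3.34001288e-04, -9.68500496e-01, -2.49011400e-01,
         7.07611033e-02],
       [ 9.99999944e-01, -3.20233002e-04, -9.58006259e-05,
        -7.85430445e-04],
       [ 1.30412854e-05, -2.49011418e-01,  9.68500549e-01,
        -1.69798324e-01],
       [ 0.00000000e+00,  0.00000000e+00,  0.00000000e+00,
         1.00000000e+00]])}
```

View pics/top0.png

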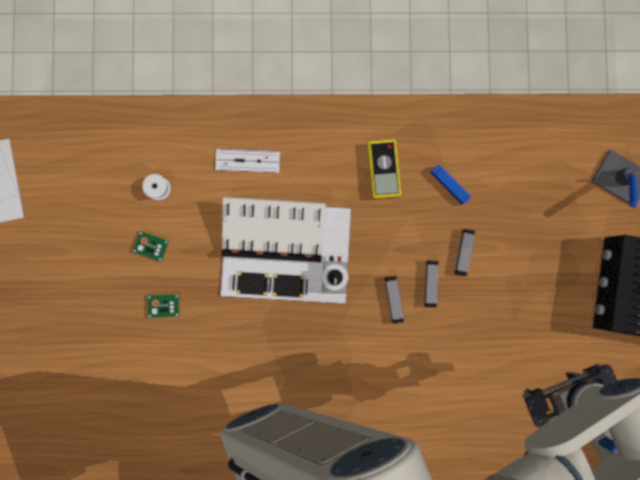

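View pics/scene0.png

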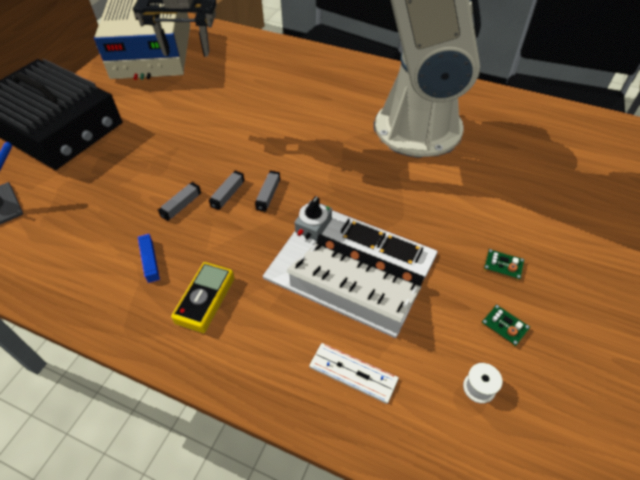

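Top view: three grey loggers at (394,299), (431,284), (465,252). A blue look-alike is at (450,184), so it isn't meant. Boards are at (150,246) and (163,306), the beds at (252,284) and (290,286), and the switch at (335,277). The scene view agrees, and I see no fourth grey logger in it.

```bash
cat > h.py <<'E'
from plant import *
import cv2, numpy as np
from scipy.spatial.transform import Rotation as Ro
def cam(n,eef=None):
    c=calibration(n)
    if n=="wrist":
        s=eef; T=np.eye(4); T[:3,:3]=s["ee_rot"]; T[:3,3]=s["eef_pos"]
        V=np.linalg.inv(T@c["mount"])
    else: V=c["view"]
    return V,240/np.tan(np.radians(c["fov_y"]/2)),c["cx"],c["cy"]
def p2w(C,u,v,z):
    V,f,cx,cy=C; R=V[:3,:3]; o=-R.T@V[:3,3]; d=R.T@np.array([(u-cx)/f,(v-cy)/f,1])
    return o+d*(z-o[2])/d[2]
def w2p(C,p):
    V,f,cx,cy=C; q=V[:3,:3]@np.asarray(p)+V[:3,3]; return np.array([f*q[0]/q[2]+cx,f*q[1]/q[2]+cy])
def rect(img,C,roi,z,test):
    "oriented rectangle in world plane z of the biggest blob in roi"
    u0,v0,u1,v1=roi; hsv=cv2.cvtColor(img[v0:v1,u0:u1],cv2.COLOR_BGR2HSV)
    m=test(hsv).astype(np.uint8); m=cv2.morphologyEx(m,cv2.MORPH_CLOSE,np.ones((5,5)))
    cs,_=cv2.findContours(m,cv2.RETR_EXTERNAL,cv2.CHAIN_APPROX_NONE); c=max(cs,key=cv2.contourArea)[:,0]
    w=np.array([p2w(C,u+u0,v+v0,z)[:2] for u,v in c]); (x,y),(a,b),t=cv2.minAreaRect((w*1000).astype(np.float32))
    if a<b: a,b,t=b,a,t+90
    t=(t+90)%180-90
    return round(x,1),round(y,1),round(a,1),round(b,1),round(t,1)   # mm, long side, short side, yaw of long axis
grey=lambda h:(h[...,1]<90)
green=lambda h:(h[...,0]>45)&(h[...,0]<95)&(h[...,1]>90)
def st(n=1):
    s=[observe()]
    for _ in range(n-1): grab_frame("wrist"); s.append(observe())
    r=s[-1]; r["eef_pos"]=np.mean([q["eef_pos"] for q in s],0); r["torque"]=np.mean([q["torque"] for q in s],0); r["contact_force"]=np.mean([q["contact_force"] for q in s],0)
    return r
def Rt(yaw,tilt=0):
    "tool down, tool x at yaw (deg); "
    return Ro.from_euler("z",yaw,degrees=True).as_matrix()@np.diag([1,-1,-1.])
def delta(s,p_mm,R):
    R0=s["ee_rot"]; d=R0.T@(np.array(p_mm)-1000*s["eef_pos"]); w=Ro.from_matrix(R0.T@R).as_rotvec()
    return d.round(1),w.round(4)
E
python3 - <<'E'
from h import *
C=cam("top"); im=grab_frame("top")
for r in [(375,268,412,330),(415,255,448,312),(448,222,483,282)]: print("log",rect(im,C,r,.024,grey))
for r in [(125,225,175,268),(140,285,185,325)]: print("brd",rect(im,C,r,.012,green))
for n,u,v,z in [("deckUL",222,198,.012),("deckUR",350,208,.012),("deckLR",346,302,.012),("deckLL",221,296,.012),("bedA",252.5,283.5,.012),("bedB",290,286,.012),("knob",335,277,.085)]: print(n,p2w(C,u,v,z).round(4))
cv2.imwrite("pics/st.png",cv2.resize(im[190:310,210:360],None,fx=5,fy=5,interpolation=cv2.INTER_CUBIC))
print(st(8))
E
```

```text
log (406.4, -274.0, 114.4, 32.1, 8.6)
log (445.5, -370.9, 110.2, 33.4, -1.2)
log (525.0, -458.5, 115.0, 33.7, -11.6)
brd (547.1, 351.4, 75.8, 54.5, 72.0)
brd (394.3, 317.7, 73.9, 53.5, -89.6)
deckUL [0.6701 0.1666 0.012 ]
deckUR [ 0.6422 -0.1651  0.012 ]
deckLR [ 0.3995 -0.152   0.012 ]
deckLL [0.4174 0.1686 0.012 ]
bedA [0.4487 0.0879 0.012 ]
bedB [ 0.4415 -0.0084  0.012 ]
knob [ 0.4641 -0.1203  0.085 ]
{'clock': 0.5, 'qpos': array([-6.91789347e+01,  2.02263589e+01,  9.35857310e+01, -2.57721557e-03,
        6.61894272e+01, -1.37389247e-01]), 'qd': array([-0.06671211,  0.00999276,  0.0296046 , -0.03204825,  0.0785684 ,
        0.10460906]), 'effort': array([ 1.06082807e-03, -5.93298912e+01, -3.34325016e+01,  7.00093573e-02,
        1.68292166e-02, -1.62245385e-05]), 'eef_pos': array([ 0.22349951, -0.5835034 ,  0.21434561]), 'ee_rot': array([[ 9.33833539e-01,  3.57707869e-01, -4.78764566e-05],
       [ 3.57707870e-01, -9.33833540e-01,  1.01210418e-05],
       [-4.10882647e-05, -2.65771536e-05, -9.99999999e-01]]), 'contact_force': array([ 0.10591227,  0.10867341, -0.05656691]), 'torque': array([-0.00672605, -0.00540501, -0.0069272 ]), 'opening': 0.09206455854311439}
```

View pics/st.png

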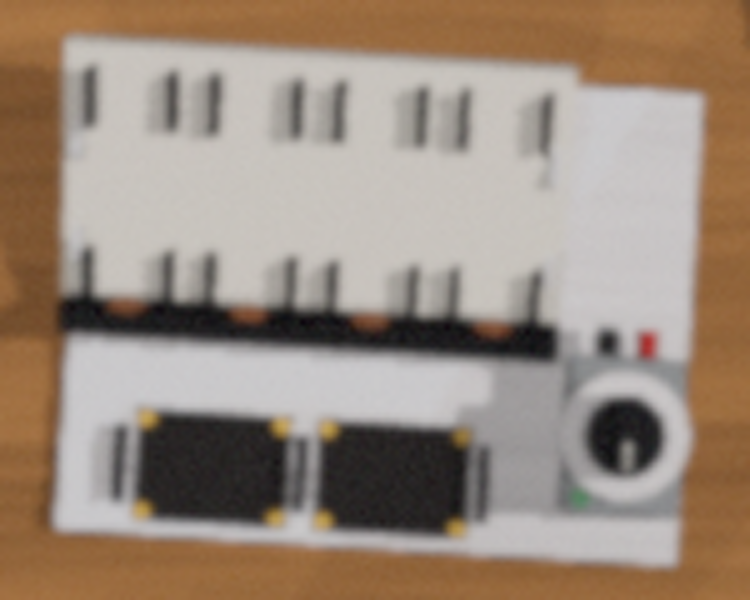

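```bash
python3 - <<'E'
from h import *
print(delta(observe(),[550,0,230],Rt(0)))
E
```

```text
(array([ 513.6, -428.3,  -15.4]), array([-0.    ,  0.    ,  0.3658]))
```

```bash
python3 -m pendant '[[50,-43,-2,0,0,0.05,1],[100,-85,-3,0,0,0.1,1],[150,-128,-5,0,0,0.15,1],[200,-170,-6,0,0,0.2,1],[250,-210,-8,0,0,0.25,1],[300,-250,-10,0,0,0.3,1],[345,-290,-12,0,0,0.36,1],[385,-325,-15,0,0,0.366,1]]'
python3 -m pendant '[[50,-20,0,0,0,0,1],[90,-60,0,0,0,0,1],[124,-107,0,0,0,0,1],[124,-107,0,0,0,0,1],[124,-107,0,0,0,0,1]]'
python3 - <<'E'
from h import *
s=st(4);print(s["eef_pos"],s["ee_rot"],delta(s,[550,0,230],Rt(0)))
np.savez("v1.npz",**{k:s[k] for k in("eef_pos","ee_rot")})
cv2.imwrite("pics/w1.png",grab_frame("wrist"))
E
```

```text
clock: 1.5
eef_pos: [0.4657, -0.1442, 0.2298]
ee_rot: [[1.0, -0.001, 0.001], [-0.001, -1.0, -0.0], [0.001, 0.0, -1.0]]
contact_force: [1.6, -0.3, -0.3]
opening: 0.0921
clock: 2.12
eef_pos: [0.5884, -0.0393, 0.2291]
ee_rot: [[1.0, 0.001, -0.001], [0.001, -1.0, -0.0], [-0.001, 0.0, -1.0]]
contact_force: [0.0, -0.9, 0.0]
opening: 0.0919
[ 0.58820979 -0.03983998  0.22929823] [[ 9.99998862e-01 -1.49775854e-03 -1.80469353e-04]
 [-1.49779801e-03 -9.99998854e-01 -2.18801521e-04]
 [-1.80141434e-04  2.19071578e-04 -9.99999960e-01]] (array([-38.3, -39.8,  -0.7]), array([ 0.0002,  0.0002, -0.0015]))
```

View pics/w1.png

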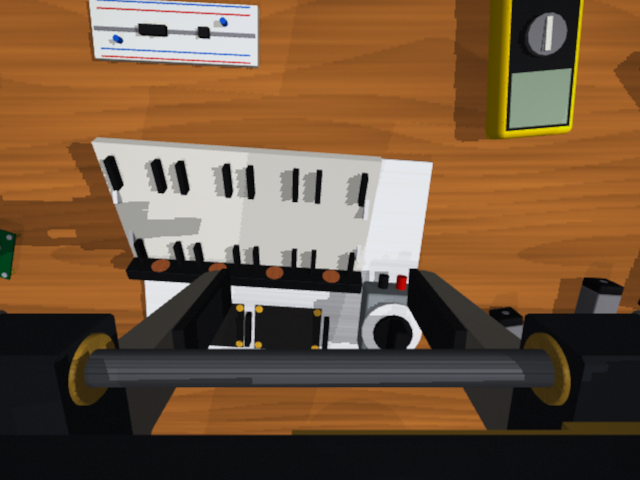

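Wrist view: the fingers hide the lower half of the image, with the switch at (390,328) and the beds partly covered. I'll back off in x so the stand sits in the upper half.

```bash
python3 -m pendant '[[-62,10,0,0,0,0,1],[-124,20,0,0,0,0,1],[-186,30,0,0,0,0,1],[-218,35,0,0,0,0,1],[-218,35,0,0,0,0,1],[-218,35,0,0,0,0,1]]'
python3 - <<'E'
from h import *
s=st(4);print(s["eef_pos"])
np.savez("v2.npz",**{k:s[k] for k in("eef_pos","ee_rot")})
cv2.imwrite("pics/w2.png",grab_frame("wrist"))
E
```

```text
clock: 3.08
eef_pos: [0.3719, -0.0745, 0.23]
ee_rot: [[1.0, -0.001, 0.002], [-0.001, -1.0, -0.0], [0.002, 0.0, -1.0]]
contact_force: [-0.4, -0.6, -0.2]
opening: 0.092
[ 0.37195139 -0.07433589  0.22969038]
```

View pics/w2.png

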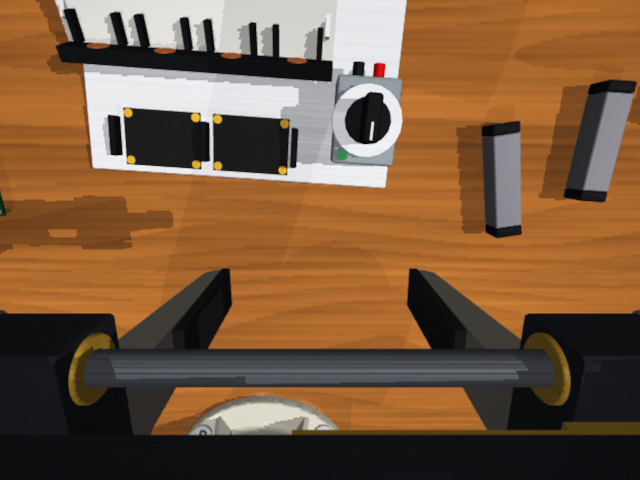

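Beds' gold corner dots are at (128,113)…(282,170), the deck's front corners at (93,168) and (386,187), and the switch bar from (374,93) to (371,143).

```bash
python3 - <<'E'
from h import *
s=dict(np.load("v2.npz")); C=cam("wrist",s); im=cv2.imread("pics/w2.png")
hsv=cv2.cvtColor(im,cv2.COLOR_BGR2HSV)
g=((hsv[...,0]>20)&(hsv[...,0]<32)&(hsv[...,1]>180)&(hsv[...,2]>120)).astype(np.uint8); g[:100]=0;g[180:]=0;g[:,:110]=0;g[:,300:]=0
n,_,stt,cen=cv2.connectedComponentsWithStats(g)
P=[]
for i in range(1,n):
    if stt[i,4]>15:
        w=p2w(C,*cen[i],.012); P.append(w[:2]*1000); print(cen[i].round(1),stt[i,4],(w*1000).round(1))
for u,v in[(93,168),(386,187)]: print("front",(p2w(C,u,v,.012)*1000).round(1))
P=np.array(P)
if len(P)==8:
    P=P[np.argsort(-P[:,1])]; A,B=P[:4],P[4:]; a,b=A.mean(0),B.mean(0); d=a-b
    print("bed left",a,"bed right",b,"dist",np.hypot(*d),"stand yaw",np.degrees(np.arctan2(-d[0],d[1])))
for u,v in[(374,93),(371,143)]: print("bar z.089",(p2w(C,u,v,.089)*1000).round(1),"z.096",(p2w(C,u,v,.096)*1000).round(1))
# check fingers' projection and top camera agreement
E
```

```text
[127.5 112.5] 56 [478.  126.5  12. ]
[195.1 117. ] 62 [473.4  56.4  12. ]
[217.3 118.6] 56 [471.9  33.3  12. ]
[284.1 123.4] 42 [467.1 -36.6  12. ]
[130.7 159.4] 52 [430.1 129.5  12. ]
[195.8 164.1] 49 [425.2  59.9  12. ]
[217.4 165.3] 51 [423.9  36.6  12. ]
[282. 170.] 47 [418.9 -33.1  12. ]
front [421.1 171.6  12. ]
front [ 400.5 -146.8   12. ]
bed left [451.68664064  93.05711151] bed right [4.45440796e+02 3.88169446e-02] dist 93.22775177498274 stand yaw -3.841439712378472
bar z.089 [ 486.  -118.6   89. ] z.096 [ 485.  -117.6   96. ]
bar z.089 [ 446.2 -117.6   89. ] z.096 [ 446.1 -116.6   96. ]
```

```bash
python3 -m pendant '[[-6,-60,-5,0,0,0,1],[-12,-120,-10,0,0,0,1],[-18,-180,-15,0,0,0,1],[-24,-240,-20,0,0,0,1],[-30,-300,-25,0,0,0,1],[-36,-360,-30,0,0,0,1],[-42,-404,-30,0,0,0,1],[-42,-404,-30,0,0,0,1]]'
python3 -m pendant '[[0,0,0,0,0,0,1],[0,0,0,0,0,0,1]]'
python3 - <<'E'
from h import *
s=st(4);print(s["eef_pos"],s["qpos"].round(0))
np.savez("v3.npz",**{k:s[k] for k in("eef_pos","ee_rot")})
im=grab_frame("wrist");cv2.imwrite("pics/w3.png",im)
C=cam("wrist",s)
for g in [(.55,.357),(.397,.323)]:
    u,v=w2p(C,[*g,.012]); print(u,v)
    try: print(rect(im,C,(int(max(0,u-70)),int(max(0,v-60)),int(u+70),int(v+60)),.012,green))
    except Exception as e: print(e)
E
```

```text
clock: 4.28
eef_pos: [0.3286, 0.3329, 0.2589]
ee_rot: [[1.0, 0.004, -0.001], [0.004, -1.0, -0.0], [-0.001, 0.0, -1.0]]
contact_force: [-0.3, -0.5, -0.5]
opening: 0.0919
clock: 4.53
eef_pos: [0.3292, 0.3289, 0.2592]
ee_rot: [[1.0, -0.001, -0.0], [-0.001, -1.0, -0.001], [-0.0, 0.001, -1.0]]
contact_force: [0.8, 0.5, -0.6]
opening: 0.0919
[0.32927177 0.3290143  0.25937881] [ 45.   3. 109.  -0.  68. 135.]
292.87060627285445 -1.0288294476450233
(541.8, 356.6, 79.1, 42.1, 70.9)
325.1011460315478 150.03079408728547
(396.3, 320.1, 79.1, 57.1, -88.1)
```

View pics/w3.png

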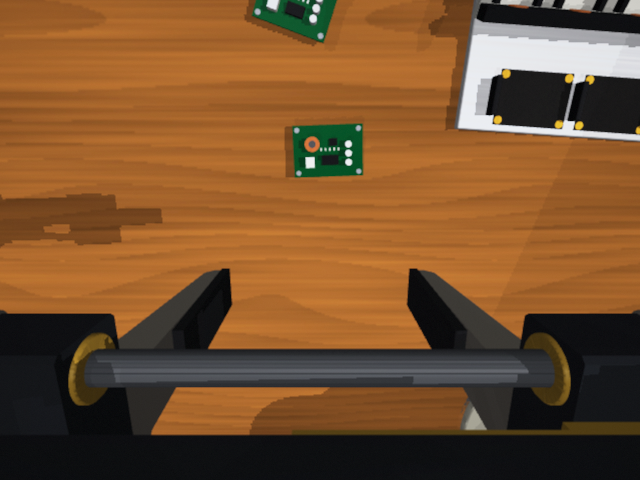

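The near board is at (328,150), centred at (396,320) mm. The far board is cut off at the top of the image. I'll approach the near one first, with the jaws across its 58 mm width.

```bash
python3 - <<'E'
from h import *
print(delta(observe(),[396.3,320.1,70],Rt(91.9)))
E
```

```text
(array([ 67. ,   9.1, 189.6]), array([ 1.0000e-04, -3.0000e-04, -1.6054e+00]))
```

```bash
python3 -m pendant '[[10,2,10,0,0,-0.18,1],[20,4,20,0,0,-0.36,1],[30,6,30,0,0,-0.54,1],[40,8,45,0,0,-0.72,1],[50,9,60,0,0,-0.9,1],[60,9,80,0,0,-1.08,1],[67,9,100,0,0,-1.26,1],[67,9,120,0,0,-1.44,1]]'
python3 -m pendant '[[0,0,35,0,0,-0.166,1],[0,0,70,0,0,-0.166,1],[0,0,70,0,0,-0.166,1],[0,0,70,0,0,-0.166,1]]'
python3 - <<'E'
from h import *
s=st(4);print(s["eef_pos"],s["ee_rot"][:,0]);print(delta(s,[396.3,320.1,4],Rt(91.9)))
E
```

```text
clock: 5.72
eef_pos: [0.3968, 0.3206, 0.1389]
ee_rot: [[0.126, 0.992, 0.001], [0.992, -0.126, 0.0], [0.0, 0.001, -1.0]]
contact_force: [0.1, 0.4, 0.1]
opening: 0.0922
clock: 6.22
eef_pos: [0.3966, 0.3211, 0.0704]
ee_rot: [[-0.034, 0.999, 0.001], [0.999, 0.034, 0.001], [0.001, 0.001, -1.0]]
contact_force: [1.2, 0.4, 0.4]
opening: 0.0921
[0.3968498  0.3214239  0.07072739] [-0.03474902  0.99939491  0.00152278]
(array([-1.4, -0.7, 66.7]), array([ 0.002 , -0.0015,  0.0016]))
```

```bash
python3 -m pendant '[[-1,-1,40,0,0,0,1],[-1,-1,60,0,0,0,1],[-1,-1,66.5,0,0,0,1],[-1,-1,66.5,0,0,0,1],[-1,-1,66.5,0,0,0,0.7],[-1,-1,66.5,0,0,0,0.55],[-1,-1,66.5,0,0,0,0.55],[-1,-1,66.5,0,0,0,0.5]]'
python3 -m pendant '[[0,0,0,0,0,0,0.5],[0,0,0,0,0,0,0.5],[0,0,0,0,0,0,0.5],[0,0,0,0,0,0,0.5],[0,0,-20,0,0,0,0.5],[0,0,-60,0,0,0,0.5],[0,0,-60,0,0,0,0.5]]'
python3 - <<'E'
from h import *
s=st(4);print(s["eef_pos"],s["contact_force"],s["opening"]);cv2.imwrite("pics/w4.png",grab_frame("wrist"))
E
```

```text
clock: 7.38
eef_pos: [0.3952, 0.32, 0.0031]
ee_rot: [[-0.035, 0.999, 0.0], [0.999, 0.035, 0.0], [0.0, 0.0, -1.0]]
contact_force: [-0.6, -0.5, 2.0]
opening: 0.0565
clock: 8.25
eef_pos: [0.3964, 0.321, 0.0649]
ee_rot: [[-0.035, 0.999, 0.003], [0.999, 0.035, 0.003], [0.003, 0.003, -1.0]]
contact_force: [-0.1, 0.2, -1.0]
opening: 0.0566
[0.39532724 0.32013595 0.06328965] [ 0.10156763  0.2390639  -0.93307091] 0.05641090205498104
```

View pics/w4.png

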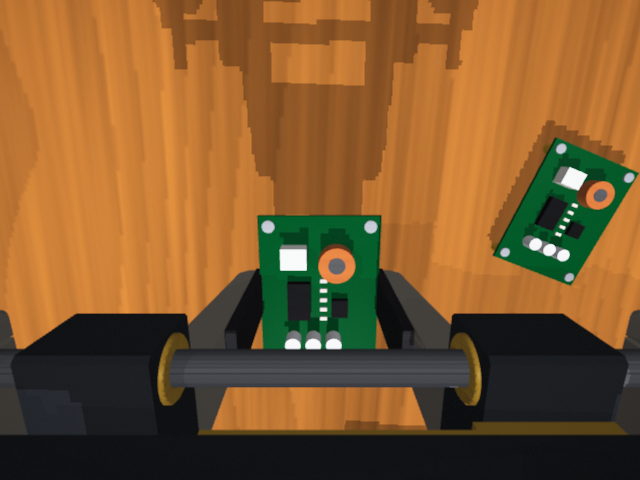

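Board 1 is held by its edges at (320,285), level, and the second board is visible around (565,210).

```bash
python3 - <<'E'
from h import *
s=st(4);im=cv2.imread("pics/w4.png");C=cam("wrist",s)
print("board2",rect(im,C,(480,120,640,300),.0115,green))
zb=s["eef_pos"][2]+.0085
for u,v in[(258,216),(380,216)]:
    w=p2w(C,u,v,zb); print((s["ee_rot"].T@(w-s["eef_pos"])*1000).round(1))
E
```

```text
board2 (549.4, 353.9, 79.4, 59.4, 70.8)
[ 39.9 -27.8  -8.5]
[39.9 29.1 -8.6]
```

```bash
python3 - <<'E'
from h import *
print(delta(st(3),[451.7,93.1,90],Rt(86.2)))
E
```

```text
(array([-228.3,   49.1,  -27.8]), array([-0.0009,  0.0008,  0.1013]))
```

```bash
python3 -m pendant '[[-30,5,-25,0,0,0,0.5],[-70,12,-28,0,0,0.02,0.5],[-110,22,-28,0,0,0.05,0.5],[-150,32,-28,0,0,0.08,0.5],[-190,42,-28,0,0,0.1,0.5],[-220,48,-28,0,0,0.1013,0.5],[-228,49,-28,0,0,0.1013,0.5],[-228,49,-28,0,0,0.1013,0.5]]'
python3 -m pendant '[[0,0,0,0,0,0,0.5],[0,0,0,0,0,0,0.5]]'
python3 - <<'E'
from h import *
s=st(4);print(s["eef_pos"],s["contact_force"],s["opening"]);print(delta(s,[451.7,93.1,16.5],Rt(86.2)))
im=grab_frame("wrist");cv2.imwrite("pics/w5.png",im)
C=cam("wrist",s); th=np.radians(-3.84)
for yy in(.0435,.0398): print(w2p(C,[.4517-yy*np.sin(th),.0931+yy*np.cos(th),.026]))
E
```

```text
clock: 9.7
eef_pos: [0.4519, 0.0937, 0.0907]
ee_rot: [[0.067, 0.998, -0.0], [0.998, -0.067, 0.0], [0.0, -0.0, -1.0]]
contact_force: [-0.0, 1.4, -0.8]
opening: 0.0569
clock: 9.95
eef_pos: [0.4518, 0.0945, 0.0908]
ee_rot: [[0.065, 0.998, -0.0], [0.998, -0.065, 0.0], [0.0, -0.0, -1.0]]
contact_force: [-0.2, -0.1, -2.2]
opening: 0.0564
[0.45184843 0.09438586 0.09085856] [ 0.04188323 -0.01310142 -1.51524079] 0.05649835449644582
(array([-1.3, -0.1, 74.4]), array([ 0.    , -0.    ,  0.0009]))
[318.18354327 192.00599498]
[318.17968518 197.53611283]
```

View pics/w5.png

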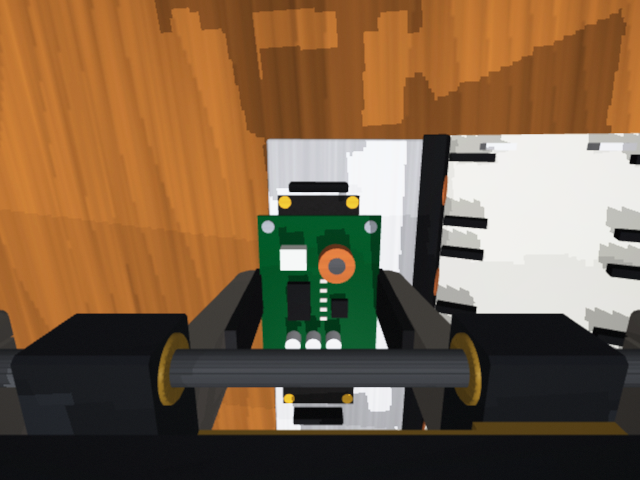

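The lip's inner edge is at row 192 and its centre at column 319. Prediction was (318,192), so I can lower.

```bash
python3 -m pendant '[[-1,0,30,0,0,0,0.5],[-1,0,50,0,0,0,0.5],[-1,0,65,0,0,0,0.5],[-1,0,72,0,0,0,0.5],[-1,0,74.5,0,0,0,0.5],[-1,0,74.5,0,0,0,0.5],[-1,0,74.5,0,0,0,0.5],[-1,0,74.5,0,0,0,0.5]]'
python3 - <<'E'
from h import *
s=st(3);print(s["eef_pos"],s["contact_force"],s["opening"])
E
```

```text
clock: 11.15
eef_pos: [0.4522, 0.0928, 0.0168]
ee_rot: [[0.066, 0.998, 0.001], [0.998, -0.066, 0.0], [0.0, 0.001, -1.0]]
contact_force: [0.7, -0.1, -0.1]
opening: 0.0565
[0.45213974 0.09278411 0.01668268] [ 0.57838739 -0.06470452 -0.5732286 ] 0.05645639933566499
```

```bash
python3 -m pendant '[[0,0,1,0,0,0,0.5],[0,0,1,0,0,0,0.5],[0,0,1,0,0,0,0.65],[0,0,1,0,0,0,0.72],[0,0,1,0,0,0,0.75],[0,0,1,0,0,0,0.75],[0,0,-10,0,0,0,0.75],[0,0,-50,0,0,0,0.75]]'
python3 -m pendant '[[0,0,-50,0,0,0,0.75],[60,0,-60,0,0,0,0.75],[120,0,-70,0,0,0,0.75],[180,0,-70,0,0,0,1],[180,0,-70,0,0,0,1],[180,0,-70,0,0,0,1]]'
python3 - <<'E'
from h import *
print(delta(st(3),[549.4,353.9,70],Rt(70.8)))
E
```

```text
clock: 12.25
eef_pos: [0.4504, 0.0924, 0.0661]
ee_rot: [[0.066, 0.998, -0.004], [0.998, -0.066, -0.001], [-0.001, -0.004, -1.0]]
contact_force: [0.6, -0.1, 0.3]
opening: 0.0691
clock: 13.0
eef_pos: [0.4633, 0.272, 0.1366]
ee_rot: [[0.065, 0.998, -0.001], [0.998, -0.065, -0.001], [-0.001, -0.0, -1.0]]
contact_force: [-0.4, 0.3, -0.7]
opening: 0.0918
(array([88. , 80.3, 66.4]), array([-0.0004,  0.0006,  0.2679]))
```

```bash
python3 -m pendant '[[30,27,5,0,0,0.09,1],[60,54,15,0,0,0.18,1],[88,80,25,0,0,0.268,1],[88,80,45,0,0,0.268,1],[88,80,66,0,0,0.268,1],[88,80,66,0,0,0.268,1],[88,80,66,0,0,0.268,1]]'
python3 - <<'E'
from h import *
s=st(4);im=grab_frame("wrist");C=cam("wrist",s)
print(delta(s,[549.4,353.9,4],Rt(70.8)),s["eef_pos"]);cv2.imwrite("pics/w6.png",im)
u,v=w2p(C,[.5494,.3539,.012]);print(u,v)
E
```

```text
clock: 13.98
eef_pos: [0.5492, 0.3543, 0.0707]
ee_rot: [[0.328, 0.945, -0.0], [0.945, -0.328, -0.0], [-0.0, -0.0, -1.0]]
contact_force: [0.1, -0.6, 0.7]
opening: 0.0921
(array([-0.9,  0. , 67.1]), array([ 0.0009, -0.0011,  0.0009])) [0.54960732 0.35468106 0.07112631]
318.69650530966766 256.4311842935813
```

```bash
python3 -m pendant '[[-1,0,40,0,0,0,1],[-1,0,60,0,0,0,1],[-1,0,67,0,0,0,1],[-1,0,67,0,0,0,1],[-1,0,67,0,0,0,0.7],[-1,0,67,0,0,0,0.55],[-1,0,67,0,0,0,0.5],[-1,0,67,0,0,0,0.5]]'
python3 -m pendant '[[0,0,0,0,0,0,0.5],[0,0,0,0,0,0,0.5],[0,0,0,0,0,0,0.5],[0,0,0,0,0,0,0.5],[0,0,-20,0,0,0,0.5],[0,0,-60,0,0,0,0.5],[0,0,-60,0,0,0,0.5]]'
python3 - <<'E'
from h import *
s=st(4);print(s["eef_pos"],s["contact_force"],s["opening"]);im=grab_frame("wrist");cv2.imwrite("pics/w7.png",im)
C=cam("wrist",s)
m=green(cv2.cvtColor(im,cv2.COLOR_BGR2HSV)).astype(np.uint8);m[:,:220]=0;m[:,420:]=0
ys,xs=np.nonzero(m);r=[ys.min(),*[(xs[ys==k].min(),xs[ys==k].max()) for k in(ys.min()+2,ys.min()+40)]];print(r)
zb=s["eef_pos"][2]+.0085
for u in r[1]:
    w=p2w(C,u,r[0],zb); print((s["ee_rot"].T@(w-s["eef_pos"])*1000).round(1))
print(delta(s,[445.4,0,130],Rt(86.2)))
E
```

```text
clock: 15.18
eef_pos: [0.5493, 0.354, 0.0037]
ee_rot: [[0.328, 0.945, 0.0], [0.945, -0.328, 0.0], [0.0, 0.0, -1.0]]
contact_force: [0.2, -0.2, 1.4]
opening: 0.0564
clock: 16.05
eef_pos: [0.5513, 0.3552, 0.0673]
ee_rot: [[0.328, 0.945, 0.005], [0.945, -0.328, 0.003], [0.005, 0.004, -1.0]]
contact_force: [0.4, -0.0, -1.4]
opening: 0.0566
[0.5498246  0.35433377 0.06495572] [-0.03012916 -0.01506038 -0.97038513] 0.05657528714434215
[np.int64(216), (np.int64(258), np.int64(380)), (np.int64(260), np.int64(378))]
[ 40.1 -28.2  -8.5]
[40.1 28.7 -8.5]
(array([-369. ,   17.6,  -64.9]), array([-0.0005,  0.0005, -0.268 ]))
```

```bash
python3 -m pendant '[[-30,1,-50,0,0,-0.05,0.5],[-80,4,-65,0,0,-0.1,0.5],[-135,6,-65,0,0,-0.15,0.5],[-190,9,-65,0,0,-0.2,0.5],[-245,12,-65,0,0,-0.25,0.5],[-300,14,-65,0,0,-0.268,0.5],[-345,16,-65,0,0,-0.268,0.5],[-369,17.5,-65,0,0,-0.268,0.5]]'
python3 -m pendant '[[0,0,20,0,0,0,0.5],[0,0,40,0,0,0,0.5],[0,0,40,0,0,0,0.5]]'
python3 - <<'E'
from h import *
s=st(4);print(s["eef_pos"],s["contact_force"],s["opening"]);print(delta(s,[445.4,0,16],Rt(86.2)))
im=grab_frame("wrist");cv2.imwrite("pics/w8.png",im)
C=cam("wrist",s); R=Ro.from_euler("z",-3.84,degrees=True).as_matrix()
for d in((-.0243,.035,.012),(.0243,.035,.012),(-.0243,-.035,.012),(.0243,-.035,.012)): print(w2p(C,np.array([.4454,0,0])+R@d).round(1))
g=cv2.cvtColor(im,cv2.COLOR_BGR2HSV)
m=((g[...,0]>20)&(g[...,0]<32)&(g[...,1]>180)&(g[...,2]>150)).astype(np.uint8)
n,_,t,c=cv2.connectedComponentsWithStats(m)
print([(c[i].round(1),t[i,4]) for i in range(1,n) if 40<t[i,4]<400])
E
```

```text
clock: 17.25
eef_pos: [0.4429, -0.0022, 0.1275]
ee_rot: [[0.068, 0.998, -0.002], [0.998, -0.068, -0.0], [-0.0, -0.002, -1.0]]
contact_force: [-0.1, 0.4, -0.4]
opening: 0.0562
clock: 17.62
eef_pos: [0.4428, -0.0005, 0.0867]
ee_rot: [[0.066, 0.998, -0.004], [0.998, -0.066, 0.0], [-0.0, -0.004, -1.0]]
contact_force: [-0.5, -0.3, -0.4]
opening: 0.0563
[ 4.43855603e-01 -3.96192329e-04  8.77893537e-02] [-0.16324276 -0.21324859 -0.53074564] 0.05624768517766744
(array([ 0.5,  1.5, 71.8]), array([-0.0002,  0.    ,  0.0003]))
[285.8 199.6]
[355.1 199.7]
[288.  292.4]
[352.6 292.4]
[(array([285. , 200.1]), np.int32(120)), (array([353.3, 199.7]), np.int32(122))]
```

```bash
python3 -m pendant '[[0.5,1,30,0,0,0,0.5],[0.5,1,50,0,0,0,0.5],[0.5,1,65,0,0,0,0.5],[0.5,1,70,0,0,0,0.5],[0.5,1,72,0,0,0,0.5],[0.5,1,72,0,0,0,0.5],[0.5,1,72,0,0,0,0.5],[0.5,1,72,0,0,0,0.5]]'
python3 -m pendant '[[0,0,0.5,0,0,0,0.5],[0,0,0.5,0,0,0,0.65],[0,0,0.5,0,0,0,0.72],[0,0,0.5,0,0,0,0.75],[0,0,0.5,0,0,0,0.75],[0,0,-10,0,0,0,0.75],[0,0,-60,0,0,0,0.75],[0,0,-120,0,0,0,0.75]]'
python3 - <<'E'
from h import *
print(delta(st(3),[330,0,230],Rt(0)))
E
```

```text
clock: 18.82
eef_pos: [0.4459, 0.0, 0.0167]
ee_rot: [[0.066, 0.998, 0.001], [0.998, -0.066, -0.0], [0.0, 0.001, -1.0]]
contact_force: [-0.3, 0.4, -1.1]
opening: 0.0565
clock: 19.82
eef_pos: [0.4447, 0.0, 0.1377]
ee_rot: [[0.066, 0.998, -0.002], [0.998, -0.066, 0.0], [-0.0, -0.002, -1.0]]
contact_force: [0.9, -0.5, 0.2]
opening: 0.0692
(array([  -7.8, -116.6,  -89.5]), array([ 0.0074, -0.0079,  1.5045]))
```

```bash
python3 -m pendant '[[0,-10,-50,0,0,0.18,1],[-40,-25,-90,0,0,0.36,1],[-80,-45,-122,0,0,0.54,1],[-120,-60,-122,0,0,0.72,1],[-160,-75,-122,0,0,0.9,1],[-190,-85,-122,0,0,1.08,1],[-206,-91,-122,0,0,1.26,1],[-206,-91,-122,0,0,1.44,1]]'
python3 -m pendant '[[0,0,0,0,0,0.065,1],[0,0,0,0,0,0.065,1],[0,0,0,0,0,0.065,1]]'
python3 - <<'E'
from h import *
s=st(4);print(s["eef_pos"]);im=grab_frame("wrist");cv2.imwrite("pics/w9.png",im);C=cam("wrist",s)
np.savez("v9.npz",**{k:s[k] for k in("eef_pos","ee_rot")})
for g in[(.407,-.274),(.447,-.371),(.525,-.458)]:
    u,v=w2p(C,[*g,.028]);print(u.round(),v.round())
    try: print(rect(im,C,(int(u-40),int(max(0,v-60)),int(min(640,u+45)),int(v+65)),.028,lambda h:(h[...,1]<90)&(h[...,2]>95)))
    except Exception as e: print(e)
E
```

```text
clock: 20.92
eef_pos: [0.3403, -0.2003, 0.2583]
ee_rot: [[0.998, 0.057, -0.0], [0.057, -0.998, 0.0], [-0.0, -0.0, -1.0]]
contact_force: [-0.1, 0.1, 0.0]
opening: 0.0917
clock: 21.3
eef_pos: [0.341, -0.1993, 0.2583]
ee_rot: [[1.0, 0.001, -0.0], [0.001, -1.0, 0.0], [-0.0, -0.0, -1.0]]
contact_force: [-0.3, 1.0, 0.3]
opening: 0.0915
[ 0.3411345  -0.19936597  0.25834721]
387.0 152.0
(388.8, -299.5, 97.0, 28.5, 17.2)
479.0 114.0
(446.9, -367.4, 96.4, 26.5, -3.7)
573.0 33.0
(518.6, -453.9, 79.5, 26.2, -12.3)
```

View pics/w9.png

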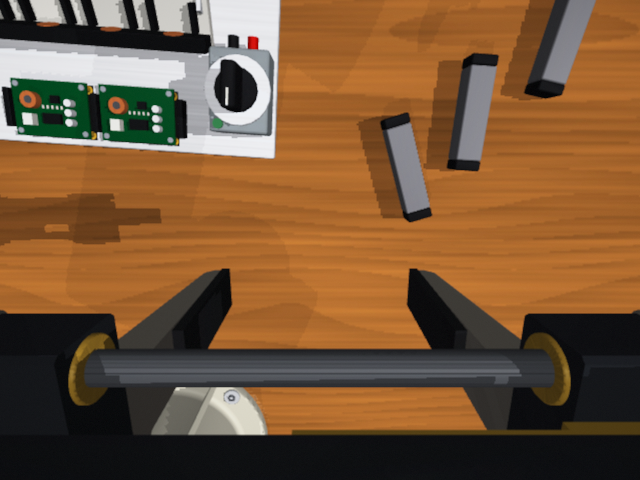

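Both boards sit in their beds at (50,108) and (137,115). Logger A has been nudged and is now at (406,168). B is at (472,112) and C at (560,45). Next I'll grasp A with a limited opening, because B's end is close.

```bash
python3 - <<'E'
from h import *
s=observe();print(delta(s,[388.8,-299.5,70],Rt(17.2)))
s=dict(np.load("v1.npz"));C=cam("wrist",s);R=Ro.from_euler("z",-3.84,degrees=True).as_matrix();O=np.array([.4448,0,0])+R@[.089,.0100,0]
f=lambda u,v,z,C:(R.T@(p2w(C,u,v,z)-O)*1000).round(1)
print("rack hi corners",f(94,140,.083,C),f(381,158,.083,C),"deck far R",f(432,163,.012,C))
for z in(.03,.04,.05): print(z,"stop far/near edges L,R",f(133,261,z,C),f(360,271,z,C),f(128,277,z,C),f(361,291,z,C))
C2=cam("wrist",dict(np.load("v2.npz")))
for z in(.03,.04,.05): print(z,"w2",f(63,43,z,C2),f(331,61,z,C2),f(62,62,z,C2),f(331,80,z,C2))
E
```

```text
(array([ 47.6, 100.1, 188.3]), array([-1.e-04,  1.e-04, -3.e-01]))
rack hi corners [120.6 160.5  83. ] [121.6 -89.3  83. ] deck far R [ 118.8 -157.1   12. ]
0.03 stop far/near edges L,R [ -7.4 162.4  30. ] [ -2.7 -88.6  30. ] [-26.6 169.2  30. ] [-26.4 -92.   30. ]
0.04 stop far/near edges L,R [ -3.7 157.   40. ] [  0.8 -87.2  40. ] [-22.4 163.7  40. ] [-22.3 -90.4  40. ]
0.05 stop far/near edges L,R [-1.000e-01  1.517e+02  5.000e+01] [  4.3 -85.7  50. ] [-18.3 158.2  50. ] [-18.1 -88.9  50. ]
0.03 w2 [ -6.6 165.9  30. ] [ -5.3 -89.4  30. ] [-23.4 168.8  30. ] [-22.1 -90.7  30. ]
0.04 w2 [ -8.8 159.2  40. ] [ -7.5 -89.2  40. ] [-25.1 161.9  40. ] [-23.9 -90.5  40. ]
0.05 w2 [-10.9 152.4  50. ] [ -9.7 -89.1  50. ] [-26.8 155.1  50. ] [-25.6 -90.3  50. ]
```

```bash
python3 - <<'E'
import cv2
im=cv2.imread("pics/w1.png")
cv2.imwrite("pics/w1c.png",cv2.resize(im[130:310,85:351],None,fx=3,fy=3,interpolation=cv2.INTER_CUBIC))
E
python3 -m pendant '[[16,33,25,0,0,-0.1,0.47],[32,66,50,0,0,-0.2,0.47],[48,100,90,0,0,-0.3,0.47],[48,100,130,0,0,-0.3,0.47],[48,100,170,0,0,-0.3,0.47],[48,100,188,0,0,-0.3,0.47],[48,100,188,0,0,-0.3,0.47],[48,100,188,0,0,-0.3,0.47]]'
python3 - <<'E'
from h import *
s=st(5);print(s["eef_pos"],s["torque"],s["opening"]);print(delta(s,[388.8,-299.5,4],Rt(17.2)))
im=grab_frame("wrist");C=cam("wrist",s)
print(w2p(C,[.3888,-.2995,.028]),rect(im,C,(230,100,410,345),.028,lambda h:(h[...,1]<90)&(h[...,2]>110)))
E
```

```text
clock: 22.5
eef_pos: [0.3897, -0.2999, 0.0711]
ee_rot: [[0.955, 0.295, 0.001], [0.295, -0.955, -0.001], [0.001, 0.001, -1.0]]
contact_force: [-0.3, 0.1, 0.5]
opening: 0.0435
[ 0.38979671 -0.29996156  0.07133563] [ 0.01016647 -0.01502723  0.00093308] 0.04347028193297435
(array([-0.9, -0.8, 67.3]), array([ 0.0015, -0.001 , -0.0006]))
[319.13420455 263.37672513] (388.9, -298.6, 96.3, 27.6, 17.1)
```

View pics/w1c.png

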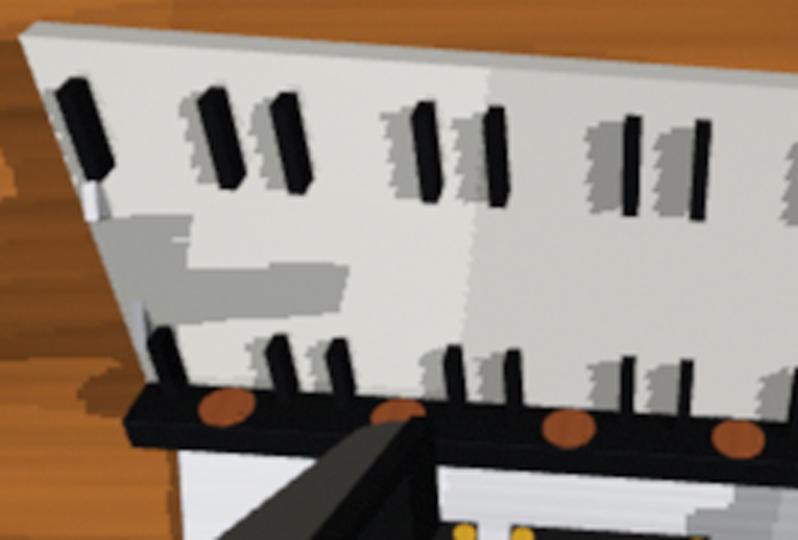

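```bash
cat > rack.py <<'E'
from h import *
from scipy.optimize import least_squares
R=Ro.from_euler("z",-3.84,degrees=True).as_matrix();O=np.array([.4448,0,0])+R@[.089,.0100,0]
c,s_=np.cos(np.radians(25)),np.sin(np.radians(25))
def P(xf,zf,y,u,n): return O+R@np.array([xf+u*c-n*s_,y,zf+u*s_+n*c])
if __name__=="__main__":
    C=cam("wrist",dict(np.load("v1.npz")))
    yb=[.0046+.020,.0046-.020,.0666+.020,.0666-.020][:0]
    obs=[(632,116,215,356),(700,120,220,360),(427,101,202,345),(497,106,206,350)]
    def res(q):
        xf,zf=q[0],q[1]; r=[]
        for k,(u,a,b,l) in enumerate(obs):
            y=q[2+k]
            rows=lambda t:[w2p(C,P(xf,zf,y,t,n))[1] for n in(0,.01)]
            r+=[min(rows(.123))-(130+a/3),max(rows(.093))-(130+b/3),min(rows(.027))-(130+l/3)]
            r.append(w2p(C,P(xf,zf,y,.108,.010))[0]-(85+u/3))
        return r
    o=least_squares(res,[-.005,.028,0,-.02,.07,.04]);print((o.x*1000).round(1),"rms",np.sqrt(np.mean(o.fun**2)));print(np.round(o.fun,1))
E
python3 rack.py
python3 -m pendant '[[-1,-1,30,0,0,0,0.47],[-1,-1,55,0,0,0,0.47],[-1,-1,65,0,0,0,0.47],[-1,-1,67,0,0,0,0.47],[-1,-1,67,0,0,0,0.25],[-1,-1,67,0,0,0,0.2],[-1,-1,67,0,0,0,0.2],[-1,-1,67,0,0,0,0.2]]'
python3 -m pendant '[[0,0,0,0,0,0,0.2],[0,0,0,0,0,0,0.2],[0,0,-20,0,0,0,0.2],[0,0,-60,0,0,0,0.2],[0,0,-100,0,0,0,0.2],[0,0,-100,0,0,0,0.2],[0,0,-100,0,0,0,0.2]]'
python3 - <<'E'
from h import *
s=st(8);print(s["eef_pos"],s["contact_force"],s["torque"],s["opening"]);print("tool torque",s["ee_rot"].T@s["torque"])
E
```

```text
[ -3.3  26.1 -16.  -36.5  45.6  24.6] rms 0.3716989166460088
[-0.5  0.6 -0.2  0.  -0.4  0.3 -0.3  0.  -0.1  0.6 -0.1 -0.  -0.2  0.7
 -0.5 -0. ]
clock: 23.75
eef_pos: [0.3884, -0.2993, 0.0041]
ee_rot: [[0.955, 0.295, 0.001], [0.295, -0.955, -0.001], [0.001, 0.001, -1.0]]
contact_force: [-0.1, 0.2, 6.3]
opening: 0.0277
clock: 24.62
eef_pos: [0.3873, -0.2984, 0.1026]
ee_rot: [[0.955, 0.295, -0.001], [0.295, -0.955, 0.001], [-0.0, -0.001, -1.0]]
contact_force: [-0.0, -0.3, -3.1]
opening: 0.0279
[ 0.38721113 -0.29832127  0.10222931] [ 0.03357662  0.13765232 -2.59209636] [ 0.03804445 -0.06177282 -0.00506115] 0.027771667503036692
tool torque [0.01813047 0.07025292 0.0049688 ]
```

Logger A weighs about 2.6 N. Tool-y torque is +0.070 N·m against 0.074 expected, so its heavy end is at tool −x, and I'll place it with tool x pointing up the slope. The rack fit is good at 0.4 px rms: the stop's foot is at stand x −3.3, z 26.1 mm.

```bash
cat >> rack.py <<'E'
XF,ZF=-.0033,.0261
BAY={1:-.0579,2:.0041,3:.0661,4:.1281}
def bay(k,u,n,up=True):
    Rb=R@np.array([[c,0,-s_],[0,1,0],[s_,0,c]])
    Rtool=Rb@np.diag([1,-1,-1.]) if up else Rb@np.diag([-1,1,-1.])
    return P(XF,ZF,BAY[k],u/1000,n/1000)*1000,Rtool
E
python3 - <<'E'
from rack import *
s=st(3); p,Rb=bay(4,72,60); print(p,delta(s,p,Rb),s["opening"])
E
```

```text
[579.36371761 129.37866374 110.90698207] (array([ 309.5, -352.4,   -8. ]), array([-0.0804,  0.4319,  0.3606])) 0.027880560050487738
```

```bash
python3 -m pendant '[[0,0,-55,0,0,0,0.2],[20,-30,-105,0,0,0,0.2],[55,-75,-115,0,0.05,0.05,0.2],[90,-115,-115,-0.02,0.11,0.1,0.2],[130,-155,-115,-0.03,0.18,0.16,0.2],[165,-195,-115,-0.05,0.26,0.22,0.2],[205,-235,-115,-0.065,0.34,0.29,0.2],[240,-275,-115,-0.08,0.432,0.36,0.2]]'
python3 - <<'E'
from rack import *
s=st(2); p,Rb=bay(4,72,60); print(s["eef_pos"],delta(s,p,Rb),s["opening"])
E
```

```text
clock: 26.08
eef_pos: [0.5343, 0.03, 0.2185]
ee_rot: [[0.908, -0.061, 0.415], [-0.054, -0.998, -0.028], [0.416, 0.003, -0.91]]
contact_force: [-0.0, -0.7, -3.0]
opening: 0.0279
[0.53464628 0.03197318 0.21830952] (array([-10.7, -99.9, 113.7]), array([-0.002 ,  0.0041, -0.0031])) 0.02807747107053453
```

```bash
python3 -m pendant '[[-5,-45,20,-0.002,0.004,-0.003,0.2],[-10,-85,50,-0.002,0.004,-0.003,0.2],[-10,-100,80,-0.002,0.004,-0.003,0.2],[-10,-100,113,-0.002,0.004,-0.003,0.2],[-10,-100,113,-0.002,0.004,-0.003,0.2],[-10,-100,113,-0.002,0.004,-0.003,0.2]]'
python3 - <<'E'
from rack import *
s=st(4); p,Rb=bay(4,66,6); print(s["eef_pos"],s["contact_force"],s["ee_rot"].T@s["torque"],delta(s,p,Rb),s["opening"])
cv2.imwrite("pics/w10.png",grab_frame("wrist"))
E
```

```text
clock: 26.88
eef_pos: [0.5769, 0.1249, 0.1111]
ee_rot: [[0.908, -0.058, 0.415], [-0.049, -0.998, -0.031], [0.416, 0.008, -0.909]]
contact_force: [-0.3, 0.1, -1.9]
opening: 0.0274
[0.57723805 0.12500642 0.11164632] [ 0.0614937  -0.19719235 -2.27577277] [ 0.01865429 -0.33885861  0.01517088] (array([-4.3, -4.7, 55.5]), array([0.0028, 0.0052, 0.0111])) 0.02773037555513616
```

View pics/w10.png

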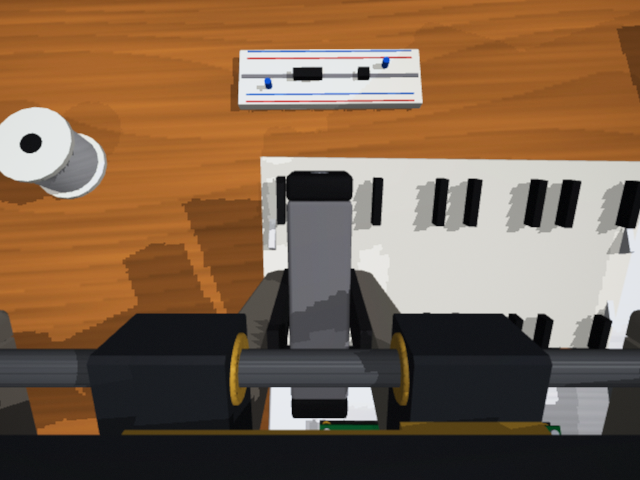

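The logger hangs square over a bay whose upper ribs are at (281,200) and (377,200), midpoint 329. My computed shift disagrees in sign, so I'll check the rack model against this picture.

```bash
python3 - <<'E'
from rack import *
s=st(4);C=cam("wrist",s)
for y in(.1281+.0205,.1281-.0205,.0661+.0205,.0661-.0205,.0041+.0205,.0041-.0205): print(y,w2p(C,P(XF,ZF,y,.123,.01)).round(),w2p(C,P(XF,ZF,y,.093,.01)).round())
print("plate corner",w2p(C,P(XF,ZF,.1601,.137,0)).round())
E
```

```text
0.14859999999999998 [281. 177.] [282. 224.]
0.10759999999999999 [348. 177.] [346. 224.]
0.08660000000000001 [381. 178.] [379. 225.]
0.0456 [447. 178.] [442. 225.]
0.0246 [481. 179.] [475. 226.]
-0.0164 [546. 179.] [538. 226.]
plate corner [265. 153.]
```

The model matches: 377 is bay 3's left rib, and bay 4's right rib is hidden behind the logger. I'll apply the shift and lower.

```bash
python3 -m pendant '[[-2,-2.5,0,0.002,0.005,0.011,0.2],[-4,-4.7,5,0.002,0.005,0.011,0.2],[-4,-4.7,20,0.002,0.005,0.011,0.2],[-4,-4.7,30,0.002,0.005,0.011,0.2],[-4,-4.7,40,0.002,0.005,0.011,0.2],[-4,-4.7,40,0.002,0.005,0.011,0.2]]'
python3 - <<'E'
from rack import *
s=st(4); p,Rb=bay(4,66,6); print(s["eef_pos"],s["contact_force"],delta(s,p,Rb),s["opening"])
E
```

```text
clock: 27.98
eef_pos: [0.5901, 0.1285, 0.0713]
ee_rot: [[0.906, -0.067, 0.418], [-0.06, -0.998, -0.03], [0.419, 0.002, -0.908]]
contact_force: [-0.5, -1.6, -2.5]
opening: 0.0278
[0.59025098 0.12865831 0.07199226] [-0.26439645 -0.09872145 -2.63767734] (array([ 0.6, -0. , 14.1]), array([0.0012, 0.002 , 0.0006])) 0.027775145866455426
```

```bash
python3 -m pendant '[[0,0,6,0,0,0,0.2],[0,0,11,0,0,0,0.2],[0,0,14,0,0,0,0.2],[0,0,14,0,0,0,0.2],[0,0,14,0,0,0,0.2]]'
python3 -m pendant '[[0,0,1,0,0,0,0.2],[0,0,1,0,0,0,0.2]]'
python3 - <<'E'
from rack import *
s=st(4); p,Rb=bay(4,60,3.7); print(s["eef_pos"],s["contact_force"],delta(s,p,Rb),s["opening"])
E
```

```text
clock: 28.75
eef_pos: [0.5962, 0.1284, 0.0598]
ee_rot: [[0.905, -0.067, 0.42], [-0.06, -0.998, -0.029], [0.421, 0.001, -0.907]]
contact_force: [0.6, -0.2, -2.8]
opening: 0.0274
clock: 29.0
eef_pos: [0.5967, 0.1284, 0.0589]
ee_rot: [[0.905, -0.067, 0.42], [-0.06, -0.998, -0.029], [0.421, 0.001, -0.907]]
contact_force: [-0.3, -1.0, -3.4]
opening: 0.0277
[0.59664994 0.12839049 0.0589446 ] [-0.27075519 -0.53802534 -2.81982911] (array([-5.7,  0.2,  1.9]), array([0.0012, 0.002 , 0.0008])) 0.027634801841732944
```

```bash
python3 -m pendant '[[-2,0,1,0,0,0,0.2],[-4,0,1,0,0,0,0.2],[-4,0,1,0,0,0,0.2],[-4,0,1,0,0,0,0.2]]'
python3 -m pendant '[[0,0,1,0,0,0,0.2],[0,0,1,0,0,0,0.2],[0,0,1,0,0,0,0.2]]'
python3 - <<'E'
from rack import *
s=st(3); p,Rb=bay(4,60,3.7); print(s["contact_force"],delta(s,p,Rb)[0])
E
python3 -m pendant '[[0,0,1.5,0,0,0,0.2],[0,0,1.5,0,0,0,0.2],[0,0,1.5,0,0,0,0.2]]'
python3 - <<'E'
from rack import *
s=st(3); p,Rb=bay(4,60,3.7); print(s["contact_force"],delta(s,p,Rb)[0])
E
```

```text
clock: 29.65
eef_pos: [0.5934, 0.1286, 0.0563]
ee_rot: [[0.905, -0.067, 0.42], [-0.06, -0.998, -0.029], [0.421, 0.001, -0.907]]
contact_force: [0.9, 0.1, -2.4]
opening: 0.0277
clock: 30.02
eef_pos: [0.5937, 0.1286, 0.0561]
ee_rot: [[0.905, -0.067, 0.42], [-0.06, -0.998, -0.029], [0.421, 0.001, -0.907]]
contact_force: [-8.7, 0.7, 9.6]
opening: 0.028
[-8.70016727  0.88345152  9.37320254] [-1.8  0.2  0.5]
clock: 30.5
eef_pos: [0.5941, 0.1286, 0.0557]
ee_rot: [[0.905, -0.067, 0.421], [-0.06, -0.998, -0.029], [0.422, 0.001, -0.907]]
contact_force: [-20.8, 0.1, 29.3]
opening: 0.0278
[-20.30255188   0.50449334  29.36989512] [-2.   0.2  0.1]
```

```bash
python3 -m pendant '[[0,0,-2.2,0,0,0,0.2],[0,0,-2.2,0,0,0,0.2],[-2,0,-2.2,0,0,0,0.2],[-3,0,-2.2,0,0,0,0.2],[-3,0,-2.2,0,0,0,0.2]]'
python3 - <<'E'
from rack import *
s=st(3); p,Rb=bay(4,60,3.7); print(s["ee_rot"].T@s["contact_force"],delta(s,p,Rb)[0])
E
```

```text
clock: 31.22
eef_pos: [0.5925, 0.1289, 0.0555]
ee_rot: [[0.904, -0.066, 0.422], [-0.06, -0.998, -0.029], [0.423, 0.001, -0.906]]
contact_force: [5.2, -2.8, 0.4]
opening: 0.0279
[5.36705923 2.80321564 2.62146015] [-0.5  0.4  0.6]
```

The logger is against the stop, with about 6 N along the slope, and nearly on the surface. I'll release it.

```bash
python3 -m pendant '[[0,0,0.5,0,0,0,0.38],[0,0,0.5,0,0,0,0.45],[0,0,0.5,0,0,0,0.45],[0,0,0,0,0,0,0.45],[0,0,-15,0,0,0,0.45],[0,0,-50,0,0,0,0.45],[0,0,-100,0,0,0,0.45],[0,0,-120,0,0,0,0.45]]'
python3 - <<'E'
from rack import *
s=st(3); print(s["contact_force"],s["opening"],delta(s,[380,-330,230],Rt(0)))
cv2.imwrite("pics/w11.png",grab_frame("wrist"))
E
```

```text
clock: 32.33
eef_pos: [0.5403, 0.1328, 0.166]
ee_rot: [[0.904, -0.066, 0.422], [-0.06, -0.998, -0.028], [0.423, -0.0, -0.906]]
contact_force: [0.7, -0.1, 0.1]
opening: 0.0414
[ 0.24066406 -0.10369514  0.34167009] 0.04146118595013598 (array([ -90.4,  472.5, -112.6]), array([ 0.0142, -0.4377, -0.0653]))
```

View pics/w11.png

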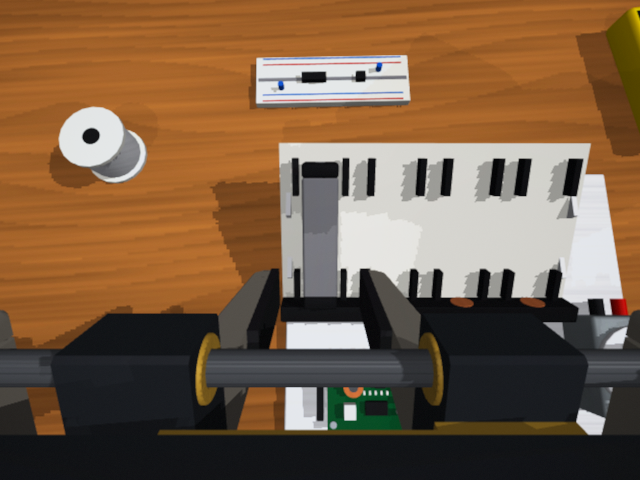

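Logger A lies straight in bay 4 at (320,230), down at the stop. Next is a measuring view of B and C.

```bash
python3 -m pendant '[[-12,10,-60,0,0,0,0.6],[-22,65,-75,0,-0.08,-0.01,0.6],[-33,125,-80,0,-0.16,-0.02,1],[-44,185,-85,0.01,-0.24,-0.03,1],[-55,245,-95,0.01,-0.32,-0.045,1],[-67,305,-100,0.014,-0.4,-0.06,1],[-78,365,-106,0.014,-0.438,-0.065,1],[-90,425,-112,0.014,-0.438,-0.065,1]]'
python3 -m pendant '[[0,46,0,0,0,0,1],[0,46,0,0,0,0,1],[0,46,0,0,0,0,1]]'
cat > look.py <<'E'
import sys
from rack import *
s=st(4);im=grab_frame("wrist");C=cam("wrist",s);print(s["eef_pos"])
for a in sys.argv[1:]:
    x,y=map(float,a.split(","));u,v=w2p(C,[x/1000,y/1000,.028])
    b=(int(max(0,u-60)),int(max(0,v-75)),int(min(640,u+60)),int(min(265,v+75)))
    try: r=rect(im,C,b,.028,lambda h:(h[...,1]<90)&(h[...,2]>95)); print(r,b); yaw=r[4]
    except Exception as e: print(e); continue
    print("hover70",delta(s,[r[0],r[1],70],Rt(yaw)))
E
python3 look.py 447,-367.5 519,-454
```

```text
clock: 33.48
eef_pos: [0.3831, -0.2856, 0.2264]
ee_rot: [[1.0, -0.001, -0.006], [-0.001, -1.0, -0.001], [-0.006, 0.001, -1.0]]
contact_force: [1.6, -1.0, 0.2]
opening: 0.092
clock: 33.85
eef_pos: [0.383, -0.3286, 0.2266]
ee_rot: [[1.0, -0.002, -0.006], [-0.002, -1.0, 0.0], [-0.006, -0.0, -1.0]]
contact_force: [0.4, 0.9, -1.0]
opening: 0.0923
[ 0.38332874 -0.32819803  0.22709541]
(446.7, -368.1, 96.0, 26.9, -3.7) (298, 78, 418, 228)
hover70 (array([ 64.1,  39.8, 156.8]), array([0.0011, 0.0046, 0.0648]))
(526.4, -456.0, 96.7, 26.6, -12.4) (389, 2, 509, 152)
hover70 (array([143.8, 127.7, 156.6]), array([0.0015, 0.0045, 0.2167]))
```

```bash
python3 -m pendant '[[30,20,20,0,0,0.03,0.5],[64,40,55,0.001,0.005,0.065,0.5],[64,40,105,0.001,0.005,0.065,0.5],[64,40,145,0.001,0.005,0.065,0.5],[64,40,157,0.001,0.005,0.065,0.5],[64,40,157,0.001,0.005,0.065,0.5]]'
python3 - <<'E'
from h import *
s=st(3);print(delta(s,[446.7,-368.1,4],Rt(-3.7)))
E
```

```text
clock: 34.8
eef_pos: [0.4471, -0.3689, 0.071]
ee_rot: [[0.998, -0.065, 0.001], [-0.065, -0.998, -0.0], [0.001, 0.0, -1.0]]
contact_force: [0.2, 1.2, 0.2]
opening: 0.046
(array([-1.2, -1.5, 67.9]), array([ 0.0022, -0.0031, -0.0009]))
```

```bash
python3 -m pendant '[[-1,-1,30,0,0,0,0.5],[-1,-1,55,0,0,0,0.5],[-1,-1,65,0,0,0,0.5],[-1,-1,67,0,0,0,0.5],[-1,-1,67,0,0,0,0.25],[-1,-1,67,0,0,0,0.2],[-1,-1,67,0,0,0,0.2],[-1,-1,67,0,0,0,0.2]]'
python3 -m pendant '[[0,0,0,0,0,0,0.2],[0,0,0,0,0,0,0.2],[0,0,-20,0,0,0,0.2],[0,0,-60,0,0,0,0.2],[0,0,-100,0,0,0,0.2],[0,0,-100,0,0,0,0.2],[0,0,-100,0,0,0,0.2]]'
python3 - <<'E'
from rack import *
s=st(8);print(s["eef_pos"],s["contact_force"],s["opening"]);print("tool torque",s["ee_rot"].T@s["torque"])
for up in(True,False):
    p,Rb=bay(3,66,55,up);print(up,delta(s,p,Rb))
E
```

```text
clock: 35.9
eef_pos: [0.4466, -0.3689, 0.0048]
ee_rot: [[0.998, -0.066, 0.002], [-0.066, -0.998, -0.002], [0.002, 0.002, -1.0]]
contact_force: [-0.8, 0.1, 6.3]
opening: 0.0279
clock: 36.78
eef_pos: [0.4453, -0.3678, 0.1029]
ee_rot: [[0.998, -0.066, 0.0], [-0.066, -0.998, 0.0], [0.0, -0.0, -1.0]]
contact_force: [-0.4, -0.3, -2.8]
opening: 0.0276
[ 0.44524106 -0.36769122  0.10251779] [ 0.08751875 -0.00558966 -2.91825192] 0.027994035567903874
tool torque [ 0.02372154  0.05543897 -0.01006213]
True (array([  97.7, -442.8,   -1.3]), array([-4.000e-04,  4.363e-01,  1.100e-03]))
False (array([  97.7, -442.8,   -1.3]), array([-6.7970e-01, -6.0000e-04, -3.0661e+00]))
```

Torque is +0.055 N·m, so B's heavy end is again at tool −x. It goes tool x up-slope into bay 3.

```bash
python3 -m pendant '[[0,0,-55,0,0,0,0.2],[5,-40,-100,0,0,0,0.2],[15,-95,-115,0,0.05,0,0.2],[30,-150,-115,0,0.12,0,0.2],[40,-205,-115,0,0.2,0,0.2],[50,-260,-115,0,0.28,0,0.2],[60,-315,-115,0,0.36,0,0.2],[70,-370,-115,0,0.436,0,0.2]]'
python3 -m pendant '[[0,-50,0,0,0,0,0.2],[0,-73,0,0,0,0,0.2],[0,-73,0,0,0,0,0.2],[0,-73,0,0,0,0,0.2]]'
python3 - <<'E'
from rack import *
s=st(3); p,Rb=bay(3,66,25); print(s["eef_pos"],s["contact_force"],delta(s,p,Rb),s["opening"])
E
```

```text
clock: 38.12
eef_pos: [0.5398, -0.0019, 0.2188]
ee_rot: [[0.903, -0.066, 0.425], [-0.06, -0.998, -0.028], [0.426, -0.0, -0.905]]
contact_force: [1.4, -0.5, -3.0]
opening: 0.0282
clock: 38.62
eef_pos: [0.5444, 0.0687, 0.2182]
ee_rot: [[0.904, -0.066, 0.421], [-0.059, -0.998, -0.029], [0.422, 0.001, -0.906]]
contact_force: [0.6, -0.8, -2.6]
opening: 0.0277
[0.54450693 0.06841206 0.21832053] [-0.02631369 -0.55172406 -2.54998806] (array([-23.6,  -1.3, 145.3]), array([ 0.0009, -0.0002,  0.0003])) 0.02800458299466213
```

```bash
python3 -m pendant '[[-15,-1.3,40,0,0,0,0.2],[-23.6,-1.3,80,0,0,0,0.2],[-23.6,-1.3,110,0,0,0,0.2],[-23.6,-1.3,130,0,0,0,0.2],[-23.6,-1.3,145,0,0,0,0.2],[-23.6,-1.3,145,0,0,0,0.2],[-23.6,-1.3,145,0,0,0,0.2]]'
python3 - <<'E'
from rack import *
s=st(4); p,Rb=bay(3,64,6.5); print(s["eef_pos"],s["contact_force"],delta(s,p,Rb),s["opening"])
C=cam("wrist",s);im=grab_frame("wrist");cv2.imwrite("pics/w12.png",im)
E
```

```text
clock: 39.6
eef_pos: [0.5849, 0.0671, 0.0777]
ee_rot: [[0.904, -0.067, 0.423], [-0.06, -0.998, -0.029], [0.424, 0.001, -0.906]]
contact_force: [1.0, -0.0, -2.7]
opening: 0.0281
[0.58500454 0.06741166 0.07794768] [ 0.13097918 -0.07074753 -2.36452254] (array([-3. ,  0.5, 19.5]), array([ 0.    , -0.0019,  0.001 ])) 0.027548147010310265
```

```bash
python3 -m pendant '[[-3,0.5,10,0,0,0,0.2],[-3,0.5,16,0,0,0,0.2],[-3,0.5,19,0,0,0,0.2],[-3,0.5,20,0,0,0,0.2],[-3,0.5,20,0,0,0,0.2],[-3,0.5,20,0,0,0,0.2]]'
python3 - <<'E'
from rack import *
s=st(3); p,Rb=bay(3,60,4.8); print(s["ee_rot"].T@s["contact_force"],delta(s,p,Rb)[0])
E
python3 -m pendant '[[-2,0,0.8,0,0,0,0.2],[-4,0,0.8,0,0,0,0.2],[-4,0,0.8,0,0,0,0.2]]'
python3 - <<'E'
from rack import *
s=st(3); p,Rb=bay(3,60,4.8); print(s["ee_rot"].T@s["contact_force"],delta(s,p,Rb)[0])
E
```

```text
clock: 40.55
eef_pos: [0.5906, 0.0669, 0.058]
ee_rot: [[0.904, -0.066, 0.423], [-0.059, -0.998, -0.028], [0.424, 0.001, -0.906]]
contact_force: [-0.2, -0.4, -1.9]
opening: 0.0276
[-1.5399913   0.31399704  1.9215576 ] [-3.6  0.4  0.8]
clock: 41.02
eef_pos: [0.5878, 0.0673, 0.056]
ee_rot: [[0.903, -0.066, 0.424], [-0.059, -0.998, -0.028], [0.425, 0.0, -0.905]]
contact_force: [-0.6, 0.2, 4.7]
opening: 0.0276
[ 1.85588395 -0.46672784 -4.74907659] [-0.2  0.7  0.1]
```

```bash
python3 -m pendant '[[-1.2,0,-0.3,0,0,0,0.2],[-1.2,0,-0.3,0,0,0,0.2],[-1.2,0,-0.3,0,0,0,0.2]]'
python3 - <<'E'
from rack import *
s=st(3); p,Rb=bay(3,60,4.8); print(s["ee_rot"].T@s["contact_force"],delta(s,p,Rb)[0])
E
python3 -m pendant '[[0,0,0,0,0,0,0.38],[0,0,0,0,0,0,0.45],[0,0,0,0,0,0,0.45],[0,0,0,0,0,0,0.45],[0,0,-15,0,0,0,0.45],[0,0,-50,0,0,0,0.45],[0,0,-100,0,0,0,0.45],[0,0,-120,0,0,0,0.45]]'
python3 - <<'E'
from rack import *
s=st(3); print(s["opening"],delta(s,[400,-430,230],Rt(0)))
im=grab_frame("wrist");cv2.imwrite("pics/w13.png",im);C=cam("wrist",s)
print("expect top cap far end", w2p(C,P(XF,ZF,BAY[3],.120,.028)), w2p(C,P(XF,ZF,BAY[3],.0,.028)))
E
```

```text
clock: 41.5
eef_pos: [0.5874, 0.0674, 0.0559]
ee_rot: [[0.903, -0.066, 0.424], [-0.059, -0.998, -0.028], [0.425, -0.0, -0.905]]
contact_force: [5.1, -1.0, 0.7]
opening: 0.0276
[5.09109282 0.94440383 1.27610869] [0.3 0.7 0.2]
clock: 42.6
eef_pos: [0.5351, 0.0709, 0.1662]
ee_rot: [[0.903, -0.066, 0.424], [-0.06, -0.998, -0.028], [0.425, -0.0, -0.905]]
contact_force: [0.6, -0.1, 0.4]
opening: 0.0413
0.04140065997907348 (array([ -65.4,  508.7, -101.1]), array([ 0.0141, -0.4407, -0.0646]))
expect top cap far end [321.68318499 161.37403481] [321.29834823 308.78658983]
```

```bash
python3 -m pendant '[[-12,10,-60,0,0,0,0.6],[-22,65,-75,0,-0.08,-0.01,0.6],[-33,125,-80,0,-0.16,-0.02,1],[-44,185,-85,0.01,-0.24,-0.03,1],[-50,245,-95,0.01,-0.32,-0.045,1],[-56,305,-98,0.014,-0.4,-0.06,1],[-62,365,-101,0.014,-0.438,-0.065,1],[-65,425,-101,0.014,-0.438,-0.065,1]]'
python3 -m pendant '[[0,50,0,0,0,0,1],[0,83,0,0,0,0,1],[0,83,0,0,0,0,1],[0,83,0,0,0,0,1]]'
python3 look.py 526,-456
```

```text
clock: 43.75
eef_pos: [0.4056, -0.3492, 0.2263]
ee_rot: [[1.0, -0.0, -0.003], [-0.0, -1.0, -0.0], [-0.003, 0.0, -1.0]]
contact_force: [1.3, -0.9, 0.3]
opening: 0.0919
clock: 44.25
eef_pos: [0.4055, -0.429, 0.2267]
ee_rot: [[1.0, -0.001, -0.003], [-0.001, -1.0, 0.001], [-0.003, -0.001, -1.0]]
contact_force: [1.0, -0.1, -0.3]
opening: 0.0922
[ 0.40578539 -0.42877714  0.22735941]
(526.8, -456.4, 96.1, 26.9, -12.2) (287, 19, 407, 169)
hover70 (array([121.2,  27.7, 157.2]), array([0.0007, 0.0015, 0.2139]))
```

View pics/w13.png

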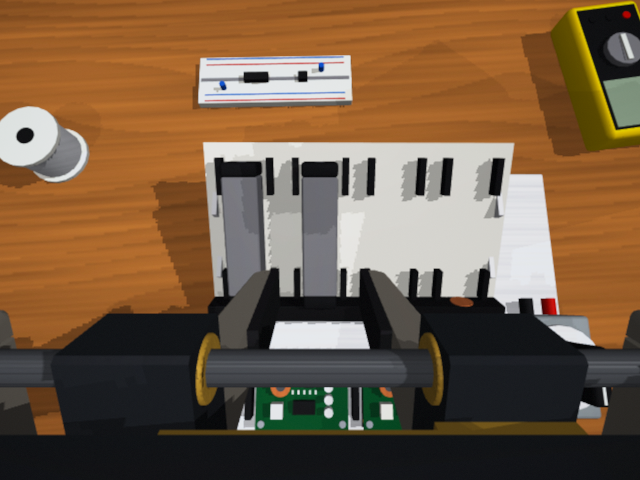

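Loggers A and B lie in bays 4 and 3, their upper ends level at row 165. Next is C at (527,−456) mm.

```bash
python3 -m pendant '[[50,12,20,0,0,0.1,0.5],[100,24,40,0,0,0.18,0.5],[121,28,85,0,0.001,0.214,0.5],[121,28,130,0,0.001,0.214,0.5],[121,28,157,0,0.001,0.214,0.5],[121,28,157,0,0.001,0.214,0.5],[121,28,157,0,0.001,0.214,0.5]]'
python3 - <<'E'
from h import *
s=st(3);print(delta(s,[526.8,-456.4,4],Rt(-12.3)))
E
```

```text
clock: 45.32
eef_pos: [0.5276, -0.4581, 0.0727]
ee_rot: [[0.977, -0.212, 0.001], [-0.212, -0.977, -0.002], [0.002, 0.002, -1.0]]
contact_force: [0.5, -0.5, 0.4]
opening: 0.0458
(array([-1.5, -1.9, 69. ]), array([ 0.0025, -0.0027,  0.0009]))
```

```bash
python3 -m pendant '[[-1,-1.5,30,0,0,0,0.5],[-1,-1.5,55,0,0,0,0.5],[-1,-1.5,66,0,0,0,0.5],[-1,-1.5,68,0,0,0,0.5],[-1,-1.5,68,0,0,0,0.25],[-1,-1.5,68,0,0,0,0.2],[-1,-1.5,68,0,0,0,0.2],[-1,-1.5,68,0,0,0,0.2]]'
python3 -m pendant '[[0,0,0,0,0,0,0.2],[0,0,0,0,0,0,0.2],[0,0,-20,0,0,0,0.2],[0,0,-60,0,0,0,0.2],[0,0,-100,0,0,0,0.2],[0,0,-100,0,0,0,0.2],[0,0,-100,0,0,0,0.2]]'
python3 - <<'E'
from rack import *
s=st(8);print(s["eef_pos"],s["contact_force"],s["opening"],s["qpos"].round());print("tool torque",s["ee_rot"].T@s["torque"])
for up in(True,False):
    p,Rb=bay(2,66,55,up);print(up,delta(s,p,Rb))
E
```

```text
clock: 46.42
eef_pos: [0.5267, -0.4568, 0.0043]
ee_rot: [[0.977, -0.212, 0.001], [-0.212, -0.977, -0.002], [0.002, 0.002, -1.0]]
contact_force: [-0.6, -0.2, 5.8]
opening: 0.0279
clock: 47.3
eef_pos: [0.5256, -0.4557, 0.1027]
ee_rot: [[0.977, -0.212, -0.001], [-0.212, -0.977, -0.001], [-0.001, 0.001, -1.0]]
contact_force: [-0.4, -1.2, -3.1]
opening: 0.0279
[ 0.52545792 -0.45554387  0.10188074] [-0.12857066  0.18563696 -2.67805306] 0.027524309424427733 [-41.  33.  89.  -0.  58.  61.]
tool torque [ 0.04365813  0.04090915 -0.00917193]
True (array([ -56.6, -459.9,   -2.1]), array([ 0.0325,  0.4366, -0.1445]))
False (array([ -56.6, -459.9,   -2.1]), array([ 0.6504, -0.0483,  2.9265]))
```

Torque is +0.041 N·m, weaker than before, so I'll average more readings.

```bash
python3 - <<'E'
from rack import *
T=[]
for i in range(12):
    grab_frame("wrist");o=observe();T.append(o["ee_rot"].T@o["torque"])
T=np.array(T);print(T.mean(0),T.std(0)/12**.5)
E
```

```text
[0.02765769 0.05174406 0.0114443 ] [0.00758345 0.00631489 0.00928568]
```

```bash
python3 -m pendant '[[0,0,-55,0,0,0,0.2],[-8,-40,-105,0,0,0,0.2],[-20,-95,-115,0.003,0.05,-0.03,0.2],[-32,-150,-115,0.01,0.12,-0.05,0.2],[-44,-205,-115,0.015,0.2,-0.08,0.2],[-55,-260,-115,0.02,0.28,-0.1,0.2],[-68,-315,-115,0.027,0.36,-0.12,0.2],[-80,-370,-115,0.032,0.437,-0.144,0.2]]'
python3 - <<'E'
from rack import *
s=st(3); p,Rb=bay(2,66,140); print(s["eef_pos"],s["contact_force"],delta(s,p,Rb),s["opening"])
E
```

```text
clock: 49.25
eef_pos: [0.526, -0.0759, 0.2182]
ee_rot: [[0.902, -0.067, 0.426], [-0.061, -0.998, -0.029], [0.427, 0.001, -0.904]]
contact_force: [1.3, -0.2, -2.7]
opening: 0.0279
[ 0.52429829 -0.07324999  0.21712828] [-0.7935717   0.87198142 -3.32949884] (array([-13.1, -81.9,  33.9]), array([-0.0018, -0.0004,  0.004 ])) 0.02757665523783549
```

```bash
python3 -m pendant '[[-7,-41,5,-0.002,0,0.004,0.2],[-13,-82,15,-0.002,0,0.004,0.2],[-13,-82,34,-0.002,0,0.004,0.2],[-13,-82,80,-0.002,0,0.004,0.2],[-13,-82,125,-0.002,0,0.004,0.2],[-13,-82,140,-0.002,0,0.004,0.2],[-13,-82,149,-0.002,0,0.004,0.2],[-13,-82,149,-0.002,0,0.004,0.2]]'
python3 - <<'E'
from rack import *
s=st(4); p,Rb=bay(2,63,6); print(s["eef_pos"],s["contact_force"],delta(s,p,Rb),s["opening"])
E
```

```text
clock: 50.35
eef_pos: [0.5835, 0.0005, 0.0777]
ee_rot: [[0.903, -0.072, 0.423], [-0.065, -0.997, -0.032], [0.424, 0.001, -0.906]]
contact_force: [-0.4, 0.5, -2.5]
opening: 0.0279
[5.83625597e-01 5.63550465e-04 7.82112943e-02] [-0.10450069  0.16716894 -2.47237338] (array([-6.9, -4.3, 18.9]), array([ 0.0033, -0.0032, -0.0041])) 0.0278710453475804
```

```bash
python3 -m pendant '[[-4,-3,0,0.003,-0.003,-0.004,0.2],[-6,-4.3,4,0.003,-0.003,-0.004,0.2],[-6,-4.3,12,0.003,-0.003,-0.004,0.2],[-6,-4.3,17,0.003,-0.003,-0.004,0.2],[-6,-4.3,19,0.003,-0.003,-0.004,0.2],[-6,-4.3,19,0.003,-0.003,-0.004,0.2]]'
python3 - <<'E'
from rack import *
s=st(3); p,Rb=bay(2,60,4.3); print(s["ee_rot"].T@s["contact_force"],delta(s,p,Rb)[0])
E
python3 -m pendant '[[-2,0,1,0,0,0,0.2],[-4,0,1.5,0,0,0,0.2],[-4,0,1.5,0,0,0,0.2]]'
python3 - <<'E'
from rack import *
s=st(3); p,Rb=bay(2,60,4.3); print(s["ee_rot"].T@s["contact_force"],delta(s,p,Rb)[0])
E
```

```text
clock: 51.25
eef_pos: [0.5862, 0.0047, 0.0571]
ee_rot: [[0.905, -0.067, 0.42], [-0.061, -0.998, -0.029], [0.421, 0.0, -0.907]]
contact_force: [0.7, 0.8, -3.3]
opening: 0.028
[-1.16046993 -0.19479728  2.88801141] [-3.1  0.1  0.7]
clock: 51.72
eef_pos: [0.5855, 0.0049, 0.0564]
ee_rot: [[0.903, -0.067, 0.425], [-0.061, -0.998, -0.028], [0.426, -0.0, -0.905]]
contact_force: [-0.2, -1.8, 8.5]
opening: 0.0275
[ 3.58719944  2.46211854 -7.93667289] [-2.1  0.2  0.1]
```

```bash
python3 -m pendant '[[0,0,-0.8,0,0,0,0.2],[-1.5,0,-0.8,0,0,0,0.2],[-1.5,0,-0.8,0,0,0,0.2],[-1.5,0,-0.8,0,0,0,0.2]]'
python3 - <<'E'
from rack import *
s=st(3); p,Rb=bay(2,60,4.3); print(s["ee_rot"].T@s["contact_force"],delta(s,p,Rb),s["opening"])
E
```

```text
clock: 52.32
eef_pos: [0.5831, 0.0051, 0.0554]
ee_rot: [[0.904, -0.067, 0.423], [-0.061, -0.998, -0.028], [0.424, -0.0, -0.906]]
contact_force: [4.0, -2.4, 2.5]
opening: 0.0276
[ 4.98549552  2.07424013 -0.6920099 ] (array([0.5, 0.3, 0.3]), array([-0.0002, -0.0015,  0.0001])) 0.027596743922519134
```

Now against the stop (u ≈ 59.5 mm, about 6 N). Releasing.

```bash
python3 -m pendant '[[0,0,0,0,0,0,0.38],[0,0,0,0,0,0,0.45],[0,0,0,0,0,0,0.45],[0,0,0,0,0,0,0.45],[0,0,-15,0,0,0,0.45],[0,0,-50,0,0,0,0.45],[0,0,-100,0,0,0,0.45],[0,0,-150,0,0,0,0.45]]'
python3 - <<'E'
from rack import *
s=st(3); print(s["eef_pos"],s["opening"],delta(s,[340,-60,280],Rt(0)))
E
```

```text
clock: 53.42
eef_pos: [0.5171, 0.0097, 0.1922]
ee_rot: [[0.905, -0.067, 0.42], [-0.061, -0.998, -0.028], [0.421, -0.0, -0.907]]
contact_force: [1.7, 0.3, 1.2]
opening: 0.0411
[0.5180011  0.00978721 0.1953544 ] 0.04165132045533155 (array([-120. ,   81.4, -150.7]), array([ 0.0135, -0.4425, -0.0658]))
```

```bash
python3 -m pendant '[[-20,10,-40,0,-0.08,-0.01,0.45],[-40,25,-70,0,-0.16,-0.02,0.45],[-60,40,-100,0,-0.24,-0.03,0.45],[-80,55,-130,0.01,-0.32,-0.05,0.45],[-100,70,-150,0.0135,-0.4,-0.06,0.45],[-120,81,-151,0.0135,-0.4425,-0.066,0.45],[-120,81,-151,0.0135,-0.4425,-0.066,0.45],[-120,81,-151,0.0135,-0.4425,-0.066,0.45]]'
python3 - <<'E'
from rack import *
s=st(4);im=grab_frame("wrist");cv2.imwrite("pics/w14.png",im);print(s["eef_pos"])
np.savez("v14.npz",**{k:s[k] for k in("eef_pos","ee_rot")})
crop=cv2.resize(im[0:260,40:440],None,fx=2,fy=2,interpolation=cv2.INTER_CUBIC);cv2.imwrite("pics/w14c.png",crop)
E
```

```text
clock: 54.52
eef_pos: [0.3411, -0.0596, 0.2762]
ee_rot: [[1.0, -0.001, -0.008], [-0.001, -1.0, -0.001], [-0.008, 0.001, -1.0]]
contact_force: [-0.4, -0.1, -0.2]
opening: 0.0413
[ 0.34119411 -0.05952482  0.27646104]
```

View pics/w14c.png

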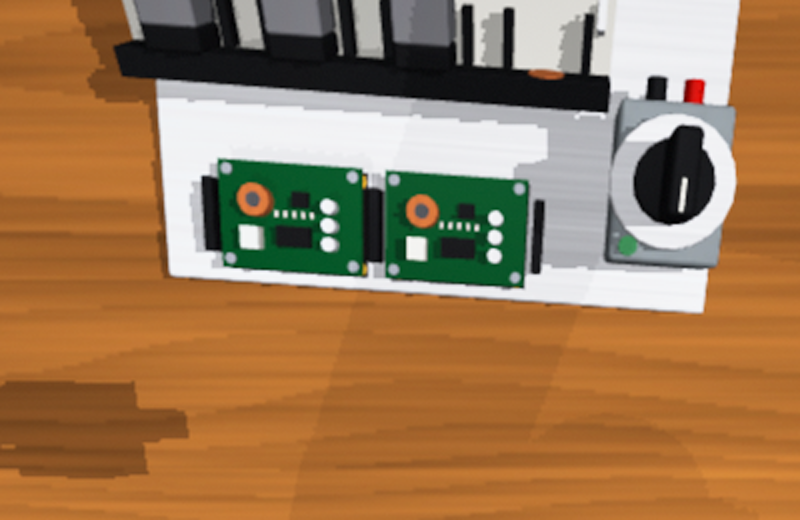

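Boards and loggers are all seated. The switch bar runs from crop (688,128) to (682,216). Before the switch, I'll check the top view for a fourth logger that the arm may have hidden.

```bash
python3 - <<'E'
from rack import *
C=cam("wrist",dict(np.load("v14.npz")))
a,b=[p2w(C,40+x/2,y/2,.089)*1000 for x,y in((688,128),(681,216))]
d=a-b;print(a,b,(a+b)/2,np.hypot(*d[:2]),np.degrees(np.arctan2(d[1],d[0])))
m=(a+b)/2/1000; print("stand coords",R.T@(m-O)*1000)
cv2.imwrite("pics/top2.png",grab_frame("top"))
s=st(2);print(delta(s,[466,-118.5,160],Rt(-2)))
E
```

```text
[ 485.34091963 -118.94775631   89.        ] [ 446.84663904 -117.41913014   89.        ] [ 466.09377934 -118.18344322   89.        ] 38.524619867608614 -2.2740477912140467
stand coords [ -59.83922406 -126.49206169   89.        ]
(array([125.7,  58.8, 116. ]), array([0.0012, 0.0077, 0.0351]))
```

View pics/top2.png

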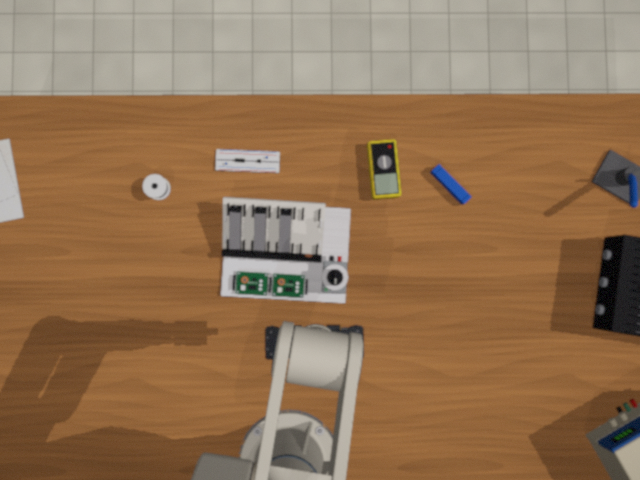

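No fourth logger anywhere, and the blue stick, multimeter, reel and breadboard haven't moved. For the switch I'll grip with tool x at 178° so joint 6 has room for the clockwise turn.

```bash
python3 -m pendant '[[15,7,5,0,0,-0.18,0.36],[30,14,10,0,0,-0.36,0.36],[45,21,20,0,0,-0.54,0.36],[60,28,30,0,0,-0.72,0.36],[75,35,40,0,0,-0.9,0.36],[90,42,50,0,0,-1.08,0.36],[105,50,60,0,0,-1.26,0.36],[126,59,70,0,0,-1.44,0.36]]'
python3 -m pendant '[[0,0,10,0,0,-0.18,0.36],[0,0,20,0,0,-0.36,0.36],[0,0,30,0,0,-0.54,0.36],[0,0,45,0,0,-0.72,0.36],[0,0,45,0,0,-0.9,0.36],[0,0,45,0,0,-1.08,0.36],[0,0,45,0,0,-1.26,0.36],[0,0,45,0,0,-1.44,0.36]]'
python3 - <<'E'
from rack import *
s=st(3);print(s["eef_pos"],s["qpos"].round(),s["opening"],delta(s,[466,-118.2,120],Rt(178)))
E
```

```text
clock: 55.82
eef_pos: [0.467, -0.1191, 0.2056]
ee_rot: [[0.125, 0.992, -0.008], [0.992, -0.125, -0.001], [-0.002, -0.008, -1.0]]
contact_force: [-0.1, -0.9, -0.3]
opening: 0.0332
clock: 56.82
eef_pos: [0.4663, -0.1189, 0.1609]
ee_rot: [[-0.967, 0.253, -0.008], [0.253, 0.967, -0.001], [0.007, -0.003, -1.0]]
contact_force: [0.2, -0.3, -0.7]
opening: 0.0331
[ 0.46629157 -0.11890729  0.16094549] [-14.  11. 114.  -0.  56. -89.] 0.032911347734289755 (array([ 0.2,  0.7, 40.9]), array([-0.0022, -0.0076, -0.2246]))
```

```bash
python3 -m pendant '[[0,0.7,15,0,-0.007,-0.12,0.36],[0,0.7,30,-0.002,-0.0076,-0.2246,0.36],[0,0.7,60,-0.002,-0.0076,-0.2246,0.36],[0,0.7,80,-0.002,-0.0076,-0.2246,0.36],[0,0.7,92,-0.002,-0.0076,-0.2246,0.36],[0,0.7,94,-0.002,-0.0076,-0.2246,0.36],[0,0.7,94,-0.002,-0.0076,-0.2246,0.36]]'
python3 - <<'E'
from rack import *
s=st(3);print(s["eef_pos"],s["contact_force"],s["opening"],delta(s,[466,-118.2,66],Rt(178)))
E
```

```text
clock: 57.8
eef_pos: [0.4659, -0.1185, 0.0674]
ee_rot: [[-0.999, 0.038, 0.0], [0.038, 0.999, -0.0], [-0.0, -0.0, -1.0]]
contact_force: [0.2, -0.8, 1.1]
opening: 0.0334
[ 0.46603359 -0.1185711   0.06758114] [-0.01200551 -0.39604986  0.23308607] 0.033004285339954774 (array([0. , 0.4, 1.6]), array([-0.0005,  0.0011, -0.0029]))
```

```bash
python3 -m pendant '[[0,0,0,0,0,0,0.2],[0,0,0,0,0,0,0.1],[0,0,0,0,0,0,0.08],[0,0,0,0,0,0,0.08],[0,0,0,0,0,0,0.08]]'
python3 - <<'E'
from rack import *
s=st(3);print(s["eef_pos"],s["contact_force"],s["torque"],s["opening"],s["ee_rot"][:,0])
E
```

```text
clock: 58.52
eef_pos: [0.4658, -0.1183, 0.0673]
ee_rot: [[-0.999, 0.038, 0.0], [0.038, 0.999, -0.0], [-0.0, 0.0, -1.0]]
contact_force: [-0.1, 2.6, 7.6]
opening: 0.014
[ 0.46577601 -0.11833024  0.06732468] [-0.31410625  2.44211984  6.50733248] [ 0.51775237 -0.03266371 -0.339688  ] 0.013871078937529261 [-9.99284115e-01  3.78308330e-02 -2.92868876e-04]
```

```bash
python3 -m pendant '[[0,0,0,0,0,0.18,0.08],[0,0,0,0,0,0.36,0.08],[0,0,0,0,0,0.54,0.08],[0,0,0,0,0,0.72,0.08],[0,0,0,0,0,0.9,0.08],[0,0,0,0,0,1.08,0.08],[0,0,0,0,0,1.26,0.08],[0,0,0,0,0,1.44,0.08]]'
python3 -m pendant '[[0,0,0,0,0,0.06,0.08],[0,0,0,0,0,0.12,0.08],[0,0,0,0,0,0.15,0.08],[0,0,0,0,0,0.15,0.08]]'
python3 - <<'E'
from rack import *
s=st(4);x=s["ee_rot"][:,0];print(s["eef_pos"],s["contact_force"],s["torque"],s["opening"],"yaw",np.degrees(np.arctan2(x[1],x[0])),"want 86.16")
E
```

```text
clock: 59.62
eef_pos: [0.4658, -0.1183, 0.0673]
ee_rot: [[-0.088, 0.996, 0.0], [0.996, 0.088, -0.0], [-0.0, 0.0, -1.0]]
contact_force: [-0.3, 3.3, 6.5]
opening: 0.0136
clock: 60.12
eef_pos: [0.4658, -0.1183, 0.0673]
ee_rot: [[0.057, 0.998, 0.0], [0.998, -0.057, -0.0], [-0.0, 0.0, -1.0]]
contact_force: [-0.1, 3.5, 4.8]
opening: 0.0142
[ 0.46579522 -0.11830742  0.06732355] [-0.40614719  2.80552689  5.43102824] [ 0.50366162 -0.00890933 -0.04395459] 0.013282225902799235 yaw 86.77136549591224 want 86.16
```

```bash
python3 -m pendant '[[0,0,0,0,0,0.02,0.08],[0,0,0,0,0,0.03,0.08],[0,0,0,0,0,0.03,0.08]]'
python3 - <<'E'
from rack import *
s=st(3);x=s["ee_rot"][:,0];print(s["torque"],"yaw",np.degrees(np.arctan2(x[1],x[0])))
E
python3 -m pendant '[[0,0,0,0,0,0.03,0.08],[0,0,0,0,0,0.03,0.08],[0,0,0,0,0,0.03,0.08]]'
python3 - <<'E'
from rack import *
s=st(3);x=s["ee_rot"][:,0];print(s["torque"],"yaw",np.degrees(np.arctan2(x[1],x[0])))
E
```

```text
clock: 60.65
eef_pos: [0.4658, -0.1184, 0.0673]
ee_rot: [[0.085, 0.996, 0.0], [0.996, -0.085, -0.001], [-0.0, 0.0, -1.0]]
contact_force: [-1.0, 3.9, 6.4]
opening: 0.0142
[ 0.57986811 -0.00197874  0.71901052] yaw 85.14622602965372
clock: 61.12
eef_pos: [0.4658, -0.1185, 0.0673]
ee_rot: [[0.114, 0.993, 0.0], [0.993, -0.114, -0.001], [-0.001, 0.0, -1.0]]
contact_force: [-0.6, 2.5, 6.2]
opening: 0.0142
[0.40268973 0.00750461 0.81111981] yaw 83.4482885501577
```

The torque jumped from about 0 to 0.8 N·m near 86°, so the switch is at its stop. Releasing and retreating.

```bash
python3 -m pendant '[[0,0,0,0,0,-0.03,0.2],[0,0,0,0,0,-0.03,0.28],[0,0,0,0,0,-0.03,0.28],[0,0,-15,0,0,-0.03,0.28],[0,0,-50,0,0,-0.03,0.28],[0,0,-100,0,0,-0.03,0.28],[0,0,-150,0,0,-0.03,0.28],[0,0,-170,0,0,-0.03,0.28]]'
python3 -m pendant '[[0,-40,0,0,0,0.18,0.4],[0,-80,0,0,0,0.36,0.4],[0,-110,0,0,0,0.54,0.4],[0,-110,0,0,0,0.72,0.4],[0,-110,0,0,0,0.9,0.4],[0,-110,0,0,0,1.08,0.4],[0,-110,0,0,0,1.26,0.4],[0,-110,0,0,0,1.44,0.4]]'
python3 - <<'E'
from rack import *
s=st(3);im=grab_frame("wrist");C=cam("wrist",s);print(s["eef_pos"],w2p(C,[.466,-.118,.089]))
a=im[0:250,60:460];b=grab_frame("top")[140:320,140:480]
a=cv2.resize(a,(640,400));cv2.imwrite("pics/fin.png",a)
np.savez("vf.npz",**{k:s[k] for k in("eef_pos","ee_rot")});cv2.imwrite("pics/finfull.png",im)
b=cv2.resize(b,(378,200));cv2.imwrite("pics/fin.png",np.vstack([a,np.pad(b,((0,0),(0,262),(0,0)))]))
E
```

```text
clock: 62.22
eef_pos: [0.4668, -0.1188, 0.2412]
ee_rot: [[0.087, 0.996, 0.005], [0.996, -0.087, -0.002], [-0.001, 0.005, -1.0]]
contact_force: [0.2, -0.3, -0.0]
opening: 0.0255
clock: 63.22
eef_pos: [0.3559, -0.1089, 0.238]
ee_rot: [[0.999, 0.038, 0.001], [0.038, -0.999, -0.001], [0.001, 0.001, -1.0]]
contact_force: [0.3, -0.7, 0.1]
opening: 0.0367
[ 0.35593201 -0.10893237  0.23792373] [336.21042082 100.26884124]
```

View pics/fin.png

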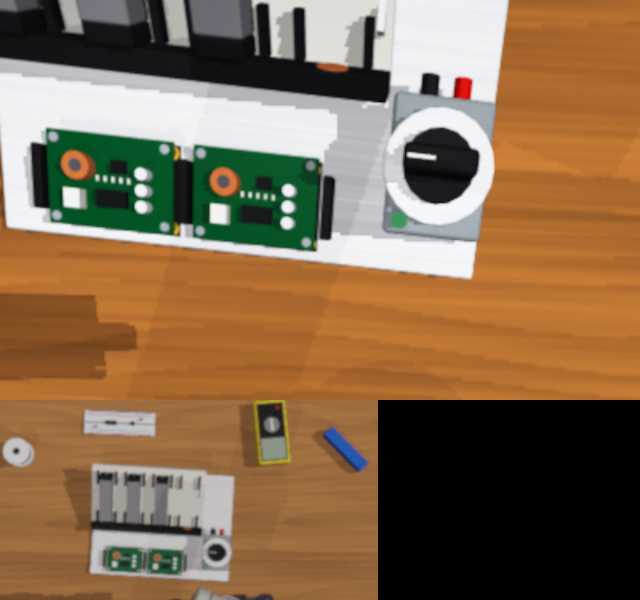

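The bar, from (405,157) to (478,163), now lies along the stand's y. Boards are in their beds, the loggers in bays 2–4, and the bystanders are untouched.

```bash
python3 -c "
from plant import *
print(sign_off())"
```

```text
the job is handed in; nothing more can be done
None
```

The charging stand is loaded, the switch is on, and the job is handed in at about 63 s on the robot's clock.

- **Boards:** I took both bare boards by their long edges and set one on each bed. The last wrist picture shows both flat between the lips.
- **Loggers:** Three loggers were present. I checked the top view for a fourth once the arm had moved out of the way, and there was none. One had been nudged before I reached it, so I measured it again.
- **Heavy ends:** I felt each logger by wrist moment with a firm grip. The readings were 0.070, 0.055 and about 0.05 N·m, against an expected 0.074, and all three had the same sign. They lie in bays 4, 3 and 2 with the battery end down. I pushed each one to the stop until I felt about 5–6 N, then let go.
- **Switch:** I turned it only after everything was loaded. The moment jumped to about 0.8 N·m near the expected 90° stop, and the picture shows the bar along the stand's y.
- **Other things:** The blue look-alike, breadboard, multimeter and reel look unmoved in the final top view.

**Checks that disagreed:**
- The top camera put the beds 5–8 mm off from the wrist camera. I used the wrist values, and the fits confirmed them.
- The third logger's first moment reading was weak, at 0.041, so I took a longer average before placing it.
- While turning the switch, the gripper slipped about 2° past the stop, and I backed it off before releasing.

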